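# File the paddle board in the packed row

## Robot

A 7-joint arm with a two-finger parallel gripper is mounted at the origin on the work surface. World frame = base frame: x ahead of the robot, y to its left, z up, the work surface at z = 0. Lengths are in mm, angles in rad, forces in N, time in s.
With the tool pointing down it reaches from about 425 to 875 mm from the base axis. Payload 4.7 kg.
Tool frame: the origin (TCP) lies midway between the tips of the shut fingers; the grasp point (between the pads) lies 19 mm behind it; y points along the fingers, x is the direction in which the jaws open and shut, and the axes are right-handed (so a half turn about y gives the same grasp; the last joint's range is limited). The gripper opens to 85 mm and grips with 20 to 120 N. Pads are 22 mm wide; open, the fingers measure 114 mm over their backs; the gripper's body (76 mm by 85 mm) begins 54 mm behind the grasp point. The pads swing forward as they close: fully open they stand 13 mm farther back than shut.
Start: joints at [-1.13, 0.321, -0.07, 1.45, 0.023, 1.371, -0.057], TCP at [269.102, 591.7, 231.349] pointing down, gripper open.
Joint ranges: [-2.86, 2.86], [-0.3, 2.09], [-1.38, 1.24], [0.06, 2.45], [-1.56, 4.7], [0.09, 2.05], [-2.69, 2.69]. Speed limits (rad/s): [2.57, 2.57, 3.14, 3.14, 3.14, 3.14, 3.14].

## Interface

Orientations are given as a rotation vector (axis times angle).
In Python, from rig import env gives the robot as it stands.
- The arm moves only by the tool move_arm, never from a script. Its argument "series" is a list of rows, each a list of 6 numbers: the shift along the world's x, y, z in m, then the turn, a rotation vector about the world's x, y, z in degrees. In form: [[x, y, z, ax, ay, az], ...]. A call has 1 to 12 rows; each row shifts and turns the commanded pose from where the row before left it; what a row does not reach is not made up. A row lasts 1/10 s, in which the tool goes at most 50 mm and 8.59 degrees, less where a joint would pass 70% of its speed; a pose out of reach is approached as far as the arm can. A call with a gripper value outside its range is refused whole. "jaw" is the finger opening in m, from 0 to 0.0854, set as the call begins (left out, the last holds). The fingers move at their own pace and stop on an object; the grip force is fixed at half the most. Time passes only in rows, so rows that do not move let the fingers close. It gives the time, the measured TCP pose, the force and the opening at its end, in the units of the state.
- env.get_state(): the state, without advancing time (a new reading comes with each control period).
- env.camera(name): name is "side" or "top" or "wrist"; returns a dict with "frame" (480x640x3 uint8, red, green, blue), "vertical_fov" (degrees; the focal length in pixels is half the picture's height over the tangent of half this angle, whatever the lens; pixels are square), "cx", "cy" (the principal point, pixels), "dist_coeffs" ([k1, k2, p1, p2, k3] as OpenCV has them; the pictures are not rectified), "rvec" (rotation vector, rad) and "tvec" (3), from world to camera coordinates, as OpenCV has them; the wrist camera has in their place "mount" (4x4, takes a point from camera to tool coordinates, whose origin is the TCP and whose axes are the tool frame's). Camera axes: x right, y down, z forward; pixel columns grow to the right and rows downward; lengths in mm; the calibration is good to about 2 mm. A picture is of the moment at which its call begins: read the wrist's pose just before it. There is no depth.
- env.hand_in(): hands the job in, once; it reports no verdict.
The state is a dict: "time_s": time; "q": joint angles; "joint_vel": joint speeds; "tau": joint torques, N m; "tcp_pos": TCP position; "orientation": TCP orientation; "force": force on the tool from outside, world axes, zero at the start; "moment": the same for the moment, N m; "width": opening from 0.0 (shut) to 1.0 (fully open).
Only numpy, scipy, OpenCV 4.12 (cv2) and the standard library are available. Lean on these libraries where they do the work, as an engineer would, in place of code of your own. Each camera call takes 0.05 s, during which the arm holds its last target.

## Task

Take the paddle-shaped board by its handle out of its drying stand and work it, foot first and gently, into the middle of the packed row in the tray, so that two panels stand on each side of it. Ease the neighbours apart without forcing or toppling them: only one of the two look-alike end blocks gives way, and you must feel which. Press the board fully home onto the tray floor, upright and square with the row, let go, and leave the panels standing and everything else on the table where it is.

Things in the scene. Friction and masses are not known exactly. Their poses are not given: they have to be found in the camera images.
- board: the paddle-shaped gold-lacquered wooden board (blade slippery, friction about 0.3), about 0.16 kg, starting upright in the stand: blade 58 wide (x) by 18 thick (y) by 100 mm tall with a handle on top, 147 mm overall. The lowest 24 mm of the blade taper on both faces to a blunt 5 mm thick foot. Origin at the centre of the foot's underside; z up to the handle, y through the thickness. Both faces are alike
- board_handle (a point): point inside the board's handle, 130 mm above the foot: the handle is 34 wide (x) by 18 thick (y) by 47 mm tall, from 100 to 147 mm above the foot
- stand: fixed wooden drying stand, base 80 (x) by 70 (y) by 10 mm; the board's foot stands on the base between two walls along x, 60 mm long, tops 55 mm above the table, 19.6 mm apart. Origin at the centre of its underside
- tray: fixed wooden tray, 90 (x) by 200 (y) mm; its floor is 12 mm above its origin (centre of underside, on the table); the row runs along its y. Low lips along both long sides reach 10 mm above the floor and stand 70 mm apart
- row_middle (a point): point on the tray floor at the tray's centre, below the row's middle. There the two inner panels stand 2 to 5 mm apart, elsewhere the row is closed to about 1 mm, so the 18 mm board finds room only as the sliding end moves out by about 15 mm, and the board must shift sideways with it while going in. That takes 5 to 15 N downwards; 20 N between board and a panel, or 35 N on tray or stand, is forcing
- row_ends (a point): reference point 92 mm above the tray floor at its centre, level with the tops of the two dark end blocks (each 56 by 30 by 92 mm tall, centred about 50 mm from here along -y and +y). They look alike and do not tip: one is screwed fast, the other slides along the row under about 3 N (up to 30 mm) and stays where pushed. Which one is fast changes from run to run and cannot be seen
- panel_1: gold-lacquered upright wooden panel of the row, outer, at the tray's -y end: 54 (x) by 16 thick (y) by 96 mm tall, its top edge fully rounded (8 mm radius) along x, 0.12 kg, loose, glossy and slippery (friction about 0.3). Origin at the centre of its underside, z up, y along the row. Panels 1 to 4 stand in this order along the tray's +y
- panel_2: gold-lacquered upright wooden panel of the row, inner, next to the middle on the -y side: 54 (x) by 16 thick (y) by 100 mm tall, its top edge fully rounded (8 mm radius) along x, 0.12 kg, loose, glossy and slippery (friction about 0.3). Origin at the centre of its underside, z up, y along the row. Panels 1 to 4 stand in this order along the tray's +y
- panel_3: gold-lacquered upright wooden panel of the row, inner, next to the middle on the +y side: 54 (x) by 16 thick (y) by 100 mm tall, its top edge fully rounded (8 mm radius) along x, 0.12 kg, loose, glossy and slippery (friction about 0.3). Origin at the centre of its underside, z up, y along the row. Panels 1 to 4 stand in this order along the tray's +y
- panel_4: gold-lacquered upright wooden panel of the row, outer, at the tray's +y end: 54 (x) by 16 thick (y) by 96 mm tall, its top edge fully rounded (8 mm radius) along x, 0.12 kg, loose, glossy and slippery (friction about 0.3). Origin at the centre of its underside, z up, y along the row. Panels 1 to 4 stand in this order along the tray's +y
- bowl: bystander: gold bowl, 84 mm across, 45 mm tall, on the robot's side of the stand
- paint_jar: bystander: white lidded paint jar, 48 mm across, 60 mm tall, on the robot's side of the tray
- pot: bystander: gold round pot, 100 mm across, 90 mm tall
- egg: bystander: gold egg on a foot, 68 mm across, 103 mm tall
- plate: bystander: dark plate, 140 mm across
- mug: bystander: white mug, 72 mm across, 85 mm tall
- varnish: bystander: amber bottle, 52 mm across, 90 mm tall
- brush: bystander: paint brush, 170 mm long, lying

How it is judged:
By the outcome, as a careful person would: the job done as asked, in the order asked, and still so for the second after the job is handed in, with the robot touching nothing.
It also fails if it takes over 69 s, if anything falls off the work surface, if the arm or the gripper's body presses on something with over 40 N, if the wrist force passes 120 N, or if a joint passes its speed limit or range.

## Working session

There is one attempt and no reset: what is moved stays moved. The work goes in short steps, Python scripts to look and compute and a tool call to move; the robot and the scene stay as the last step left them, time stands still between calls to the robot, and variables do not carry over. Pictures are saved under pics/ and viewed, and the job is handed in when it is done.

Besides the shell and the picture viewer there is one more tool, called after "Request:" as name([rows], argument=value, ...), one row to a line, values as JSON. move_arm: Moves the arm, as the interface text tells. Its arguments: {"type":"object","properties":{"series":{"type":"array","items":{"type":"array","items":{"type":"number"}}},"jaw":{"type":"number"}},"required":["series"]}

```bash
ls; mkdir -p pics; cat > h.py <<'E'
import numpy as np, cv2
from rig import env
def K(c):
    f=240/np.tan(np.radians(c['vertical_fov'])/2)
    return np.array([[f,0,c['cx']],[0,f,c['cy']],[0,0,1.]]),np.array(c['dist_coeffs'],float)
def pose(c,st=None):
    if 'rvec' in c:
        R=cv2.Rodrigues(np.array(c['rvec'],float))[0]; t=np.array(c['tvec'],float).ravel()
        return R.T,-R.T@t   # cam->world
    M=np.array(c['mount'],float); Rt=cv2.Rodrigues(np.array(st['orientation'],float))[0]
    p=np.array(st['tcp_pos'],float)
    return Rt@M[:3,:3], Rt@M[:3,3]+p
def ray(c,uv,st=None):
    k,d=K(c); R,o=pose(c,st)
    n=cv2.undistortPoints(np.array(uv,float).reshape(-1,1,2),k,d).reshape(-1,2)
    D=np.c_[n,np.ones(len(n))]@R.T
    return o,D
def plane(c,uv,z,st=None):
    o,D=ray(c,uv,st); s=(z-o[2])/D[:,2]; return o+D*s[:,None]
def proj(c,P,st=None):
    k,d=K(c); R,o=pose(c,st); Rw=R.T; t=-Rw@o
    return cv2.projectPoints(np.array(P,float).reshape(-1,1,3),cv2.Rodrigues(Rw)[0],t,k,d)[0].reshape(-1,2)
def snap(name,fn):
    st=env.get_state(); c=env.camera(name)
    cv2.imwrite('pics/'+fn+'.png',c['frame'][:,:,::-1])
    import pickle; pickle.dump((c,st),open('pics/'+fn+'.pkl','wb'))
    return c,st
def load(fn):
    import pickle; return pickle.load(open('pics/'+fn+'.pkl','rb'))
E
python3 - <<'E'
from h import *
s=env.get_state(); print({k:np.round(v,3) for k,v in s.items()})
for n in ['side','top','wrist']:
    c,st=snap(n,n+'0'); print(n,{k:np.round(v,3) for k,v in c.items() if k!='frame'}, pose(c,st)[1])
E
```

```text
pics
{'time_s': np.float64(0.0), 'q': array([-1.13 ,  0.322, -0.07 ,  1.452,  0.023,  1.371, -0.057]), 'joint_vel': array([-0.001,  0.001, -0.001, -0.002, -0.001, -0.001, -0.   ]), 'tau': array([-1.0000e-03, -4.9358e+01, -3.8300e-01, -3.1433e+01,  1.3000e-02,
        1.1000e-02, -0.0000e+00]), 'tcp_pos': array([268.895, 591.169, 230.202]), 'orientation': array([-1.383, -0.888,  0.891]), 'force': array([0.517, 0.669, 0.198]), 'moment': array([-0.019,  0.009, -0.013]), 'width': np.float64(1.0)}
side {'vertical_fov': np.float64(47.147), 'cx': np.float64(324.11), 'cy': np.float64(245.601), 'dist_coeffs': array([-0.101,  0.   ,  0.   ,  0.   ,  0.   ]), 'rvec': array([ 0.234, -2.812,  1.2  ]), 'tvec': array([ 530.737,  123.749, 1242.75 ])} [377.46484546 889.19524212 953.03516889]
top {'vertical_fov': np.float64(48.365), 'cx': np.float64(322.256), 'cy': np.float64(234.095), 'dist_coeffs': array([-0.016,  0.   ,  0.   ,  0.   ,  0.   ]), 'rvec': array([ 2.194, -2.149,  0.071]), 'tvec': array([  18.536,  559.343, 1557.663])} [ 429.3323366     2.34434414 1598.49594344]
wrist {'vertical_fov': np.float64(68.25), 'cx': np.float64(320.902), 'cy': np.float64(240.579), 'dist_coeffs': array([-0.063,  0.   ,  0.   ,  0.   ,  0.   ]), 'mount': array([[   1.   ,   -0.   ,   -0.   ,    1.156],
       [   0.   ,   -0.301,    0.953, -143.161],
       [  -0.   ,   -0.953,   -0.301,   77.006],
       [   0.   ,    0.   ,    0.   ,    1.   ]])} [199.35305455 624.39952924 373.47769973]
```

View pics/side0.png

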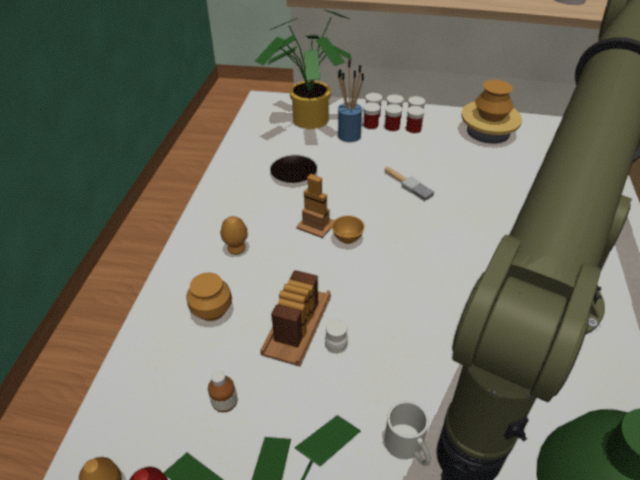

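View pics/top0.png

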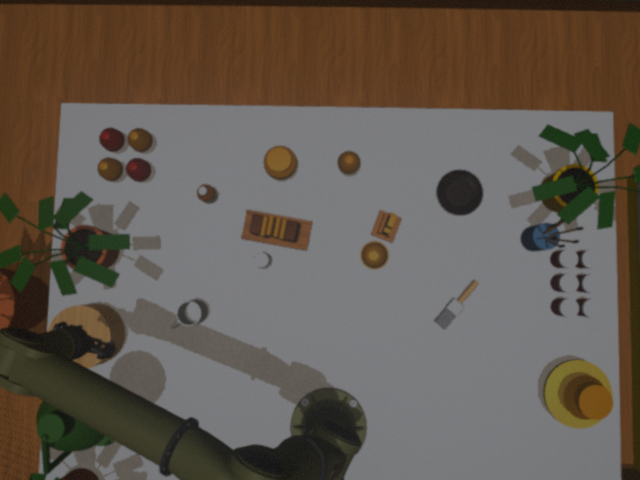

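View pics/wrist0.png

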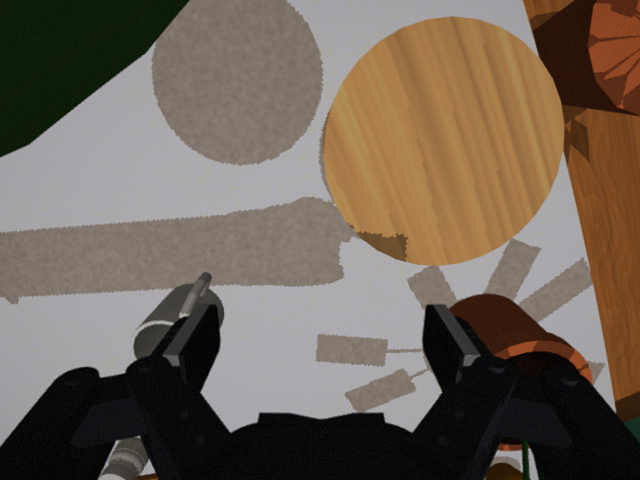

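```bash
python3 - <<'E'
from h import *
s=env.get_state(); print(cv2.Rodrigues(np.array(s['orientation']))[0].round(3))
E
```

```text
[[ 0.414 -0.001 -0.91 ]
 [ 0.91  -0.001  0.414]
 [-0.001 -1.    -0.   ]]
```

```bash
python3 - <<'E'
from h import *
c,st=load('top0'); im=c['frame'][:,:,::-1]
a=cv2.resize(im[195:265,230:420],None,fx=4,fy=4,interpolation=cv2.INTER_CUBIC); cv2.imwrite('pics/t0c.png',np.clip(a*1.6,0,255).astype(np.uint8))
c,st=load('side0'); im=c['frame'][:,:,::-1]
a=cv2.resize(im[165:370,250:370],None,fx=4,fy=4,interpolation=cv2.INTER_CUBIC)[:, :]; 
a1=cv2.resize(im[165:245,290:370],None,fx=5,fy=5,interpolation=cv2.INTER_CUBIC);a2=cv2.resize(im[262:367,255:360],None,fx=5,fy=5,interpolation=cv2.INTER_CUBIC)[:,:400]
cv2.imwrite('pics/s0a.png',np.clip(a1*1.5,0,255).astype(np.uint8));cv2.imwrite('pics/s0b.png',np.clip(a2*1.5,0,255).astype(np.uint8))
E
```

```text
(no output)
```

View pics/t0c.png

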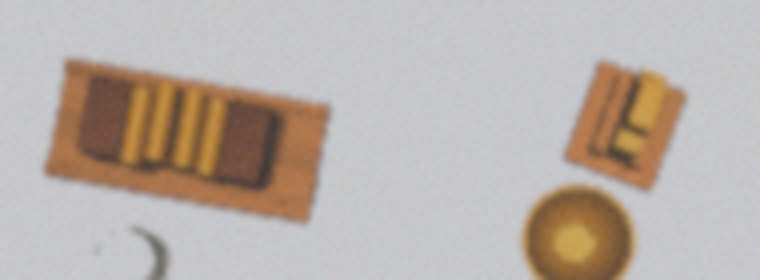

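View pics/s0a.png

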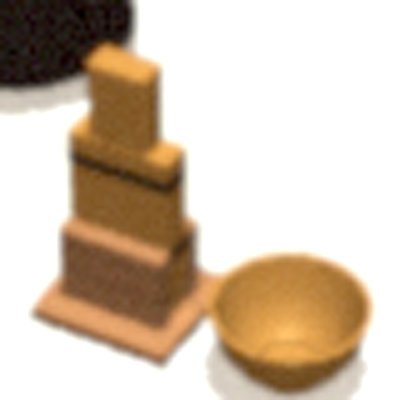

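View pics/s0b.png

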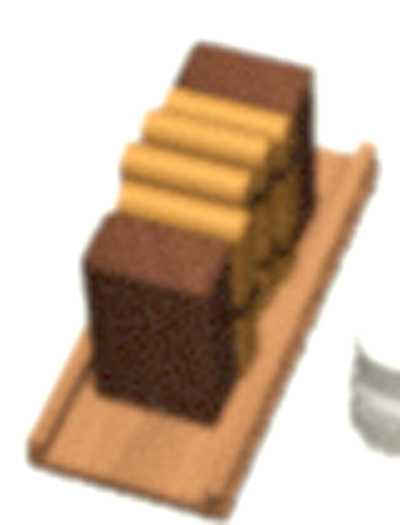

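```bash
python3 - <<'E'
from h import *
c,st=load('top0')
def cr(p): return np.array(p,float)/4+np.array([230,195])-0.375
T=plane(c,cr([(67,60),(330,103),(308,222),(45,175)]),18)
print(T.round(1),T.mean(0),[np.linalg.norm(T[i]-T[(i+1)%4]) for i in range(4)])
d=T[0]-T[1]+T[3]-T[2];print('tray +y dir deg from world y',np.degrees(np.arctan2(-d[0],d[1])))
S=plane(c,cr([(602,60),(688,93),(652,192),(565,158)]),10)
print(S.round(1),S.mean(0),[np.linalg.norm(S[i]-S[(i+1)%4]) for i in range(4)])
d=S[0]-S[1]+S[3]-S[2];print('stand +y deg',np.degrees(np.arctan2(-d[0],d[1])))
H=plane(c,cr([(643,72),(665,76),(660,100),(640,95)]),157);print(H,H.mean(0))
H=plane(c,cr([(643,70),(666,76),(655,130),(632,128)]),157);print('h',H,H.mean(0))
# bystanders
for n,p,z in [('jar',(262,261),60),('bowl',(374,255),45),('pot',(280,162),90),('egg',(349,161),80),('mug',(190,313),85),('bottle',(206,193),90)]:
    print(n,plane(c,[p],z).round(0))
# side view
c,st=load('side0')
def a(p): return np.array(p,float)/5+np.array([290,165])-.4
def b(p): return np.array(p,float)/5+np.array([255,262])-.4
print('handle top side',plane(c,a([(85,60),(105,43),(160,67),(140,90)]),157).round(1))
print('near block top',plane(c,b([(85,262),(108,213),(240,235),(215,292)]),104).round(1))
print('far block top',plane(c,b([(178,90),(200,43),(313,70),(298,113)]),104).round(1))
E
```

```text
[[628.1 258.3  18. ]
 [599.6  61.2  18. ]
 [510.7  75.4  18. ]
 [541.7 271.9  18. ]] [570.01304749 166.71452946  18.        ] [np.float64(199.21171100254378), np.float64(90.03280568191018), np.float64(198.87823716152974), np.float64(87.44984904602295)]
tray +y dir deg from world y -8.580564764762835
[[ 636.8 -141.1   10. ]
 [ 613.2 -205.5   10. ]
 [ 538.7 -179.4   10. ]
 [ 562.7 -114.5   10. ]] [ 587.844874   -160.14063536   10.        ] [np.float64(68.54987031734814), np.float64(78.96898116398573), np.float64(69.2590315027529), np.float64(78.67265074176639)]
stand +y deg -20.21452887983191
[[ 609.91895314 -155.68742252  157.        ]
 [ 607.48081996 -170.59907728  157.        ]
 [ 591.06127417 -167.38089225  157.        ]
 [ 594.20024241 -153.82668201  157.        ]] [ 600.66532242 -161.87351851  157.        ]
h [[ 611.2836827  -155.6728822   157.        ]
 [ 607.49403572 -171.27548848  157.        ]
 [ 570.59576937 -164.21134603  157.        ]
 [ 571.64650883 -148.66841587  157.        ]] [ 590.25499916 -159.95703314  157.        ]
jar [[475. 201.  60.]]
bowl [[ 499. -122.   45.]]
pot [[758. 155.  90.]]
egg [[767. -44.  80.]]
mug [[323. 397.  85.]]
bottle [[665. 364.  90.]]
handle top side [[ 607.7 -160.7  157. ]
 [ 600.7 -175.8  157. ]
 [ 570.9 -160.9  157. ]
 [ 577.1 -141.4  157. ]]
near block top [[604.5 225.7 104. ]
 [601.3 199.4 104. ]
 [546.5 202.  104. ]
 [550.5 232.  104. ]]
far block top [[587.8 128.9 104. ]
 [584.3 100.6 104. ]
 [533.8 108.4 104. ]
 [535.6 133.5 104. ]]
```

Request:
move_arm([
  [0.025,-0.038,0.01,0,0,0.5],
  [0.025,-0.038,0.01,0,0,0.5],
  [0.025,-0.038,0.01,0,0,0.5],
  [0.025,-0.038,0.01,0,0,0.5],
  [0.025,-0.038,0.01,0,0,0.5],
  [0.025,-0.038,0.01,0,0,0.5],
  [0.025,-0.038,0.01,0,0,0.5],
  [0.025,-0.038,0.01,0,0,0.4],
  [0.025,-0.038,0.01,0,0,0.4],
  [0.025,-0.038,0.01,0,0,0],
  [0.02,-0.038,0.01,0,0,0],
  [0,0,0,0,0,0],
])

```text
time_s: 1.35
tcp_pos: [542.6, 165.5, 342.8]
orientation: [-1.364, -0.939, 0.936]
force: [1.1, -1.2, 0.1]
width: 1.003
```

```bash
python3 - <<'E'
from h import *
c,st=snap('wrist','w1'); print(st['time_s'],st['tcp_pos'],st['force'],cv2.Rodrigues(np.array(st['orientation']))[0].round(3))
E
```

```text
1.35 [542.61296336 165.50379736 342.83427027] [ 1.06923386 -1.23599606  0.13795575] [[ 0.356  0.004 -0.934]
 [ 0.934 -0.003  0.356]
 [-0.001 -1.    -0.005]]
```

View pics/w1.png

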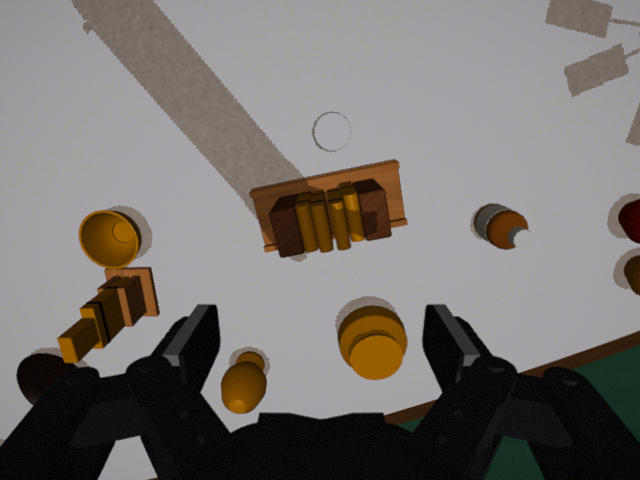

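```bash
python3 - <<'E'
from h import *
c,st=load('w1'); im=c['frame'][:,:,::-1]
a=cv2.resize(im[145:275,235:425],None,fx=4,fy=4,interpolation=cv2.INTER_CUBIC); cv2.imwrite('pics/w1t.png',np.clip(a*1.8,0,255).astype(np.uint8))
a=cv2.resize(im[255:375,40:170],None,fx=4,fy=4,interpolation=cv2.INTER_CUBIC); cv2.imwrite('pics/w1s.png',np.clip(a*1.8,0,255).astype(np.uint8))
E
```

```text
(no output)
```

View pics/w1t.png

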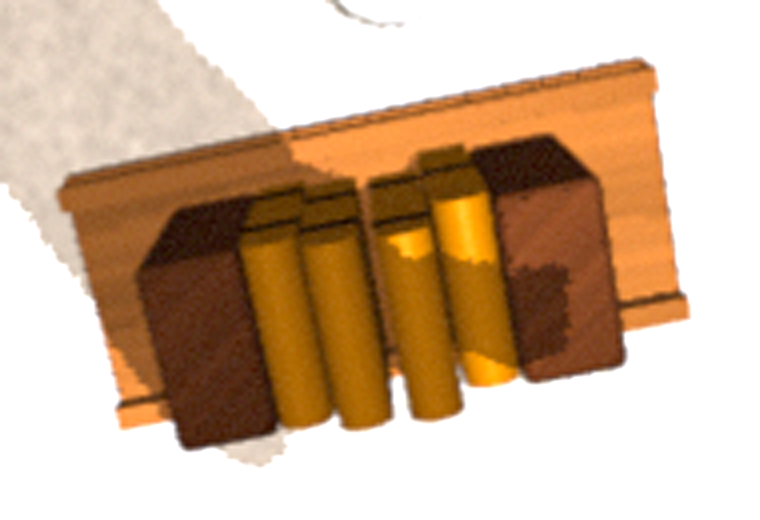

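View pics/w1s.png

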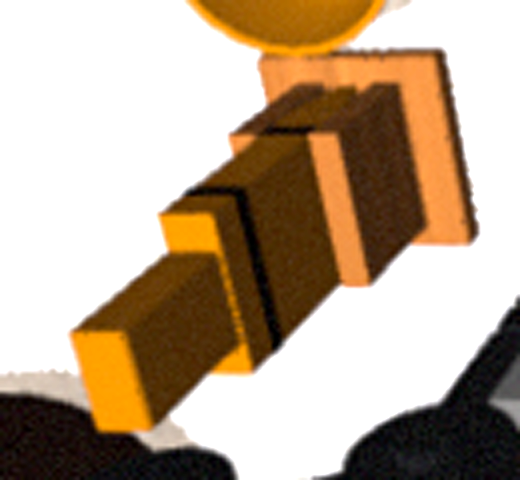

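```bash
python3 - <<'E'
from h import *
c,st=load('w1')
t=lambda p: np.array(p,float)/4+np.array([235,145])-.375
s=lambda p: np.array(p,float)/4+np.array([40,255])-.375
def ang(d): return np.degrees(np.arctan2(d[1],d[0]))
T=plane(c,t([(66,187),(650,63),(687,300),(120,410)]),22,st);print('lips',T.round(1),T.mean(0), ang(T[1]-T[0]),ang(T[2]-T[3]),np.linalg.norm(T[1]-T[0]),np.linalg.norm(T[2]-T[1]))
L=plane(c,t([(140,268),(245,250),(278,432),(185,448)]),104,st);print('L',L.round(1),L.mean(0),ang(L[3]-L[0]),ang(L[2]-L[1]))
R=plane(c,t([(497,192),(600,178),(626,362),(525,380)]),104,st);print('R',R.round(1),R.mean(0),ang(R[3]-R[0]),ang(R[2]-R[1]))
print('mid',(L.mean(0)+R.mean(0))/2, ang(R.mean(0)-L.mean(0)),np.linalg.norm(R.mean(0)-L.mean(0)))
for n,p,z in [('p1',[(270,232),(303,420)],108),('p2',[(332,232),(366,422)],112),('p3',[(403,226),(437,412)],112),('p4',[(462,195),(492,380)],108),('gap',[(368,228),(401,400)],104)]:
    P=plane(c,t(p),z,st);print(n,P.round(1),P.mean(0).round(1),ang(P[1]-P[0]))
H=plane(c,s([(73,332),(125,330),(153,430),(100,432)]),157,st);print('handle',H.round(1),H.mean(0),ang(H[3]-H[0]),ang(H[2]-H[1]),ang(H[1]-H[0]))
B=plane(c,s([(162,213),(213,212),(253,372),(220,372)]),110,st);print('blade',B.round(1),ang(B[2]-B[1]))
W=plane(c,s([(310,135),(338,132),(372,283),(345,285)]),55,st);print('wallR',W.round(1),ang(W[2]-W[1]),ang(W[3]-W[0]))
S=plane(c,s([(260,58),(443,50),(477,240)]),10,st);print('base',S.round(1),(S[0]+S[2])/2,ang(S[1]-S[0]),ang(S[2]-S[1]))
E
```

```text
lips [[512.9  78.9  22. ]
 [543.  271.2  22. ]
 [622.8 259.5  22. ]
 [590.7  64.5  22. ]] [567.34087636 168.52482983  22.        ] 81.10527058705733 80.63599068949212 194.67311130803904 80.6846833273445
L [[533.4 109.2 104. ]
 [539.  138.3 104. ]
 [591.6 127.1 104. ]
 [586.7 100.3 104. ]] [562.6764645  118.73631489 104.        ] -9.512740052572864 -11.967801882035216
R [[548.5 208.3 104. ]
 [554.7 235.7 104. ]
 [607.1 226.6 104. ]
 [602.  198.2 104. ]] [578.0698146  217.19638074 104.        ] -10.66163088566534 -9.850550852271255
mid [570.37313955 167.96634782 104.        ] 81.11424845516376 99.65610766975536
p1 [[536.1 147.1 108. ]
 [589.5 135.8 108. ]] [562.8 141.4 108. ] -11.949033762404873
p2 [[541.4 163.1 112. ]
 [595.1 152.6 112. ]] [568.2 157.9 112. ] -11.028863672087711
p3 [[546.6 181.4 112. ]
 [599.4 172.2 112. ]] [573.  176.8 112. ] -9.968315908404879
p4 [[545.1 199.1 108. ]
 [597.3 189.5 108. ]] [571.2 194.3 108. ] -10.351270331352925
gap [[545.3 172.  104. ]
 [595.1 163.3 104. ]] [570.2 167.7 104. ] -9.892539929255374
handle [[ 570.9 -160.5  157. ]
 [ 575.5 -145.   157. ]
 [ 606.8 -156.7  157. ]
 [ 602.1 -172.9  157. ]] [ 588.83096636 -158.7949604   157.        ] -21.7971690504459 -20.52668119039574 73.37108701459691
blade [[ 559.  -157.3  110. ]
 [ 564.3 -141.3  110. ]
 [ 618.3 -161.1  110. ]
 [ 614.6 -171.8  110. ]] -20.171092914831135
wallR [[ 564.6 -140.7   55. ]
 [ 567.1 -130.7   55. ]
 [ 622.7 -150.2   55. ]
 [ 620.  -160.1   55. ]] -19.3376469269202 -19.27153808697571
base [[ 540.3 -177.3   10. ]
 [ 562.2 -109.5   10. ]
 [ 636.2 -136.6   10. ]] [ 588.2769353  -156.92550384   10.        ] 72.08218944228636 -20.117401217372656
```

Request:
move_arm([
  [0.006,-0.041,-0.008,0,0,0.5],
  [0.006,-0.041,-0.008,0,0,0.4],
  [0.006,-0.041,-0.008,0,0,0],
  [0.006,-0.041,-0.008,0,0,0],
  [0.006,-0.041,-0.008,0,0,0],
  [0.006,-0.041,-0.008,0,0,0],
  [0.006,-0.041,-0.008,0,0,0],
  [0.004,-0.037,-0.008,0,0,0],
  [0,0,-0.01,0,0,0],
  [0,0,0,0,0,0],
  [0,0,0,0,0,0],
])

```text
time_s: 2.5
tcp_pos: [585.3, -147.5, 266.9]
orientation: [-1.346, -0.961, 0.96]
force: [0.4, -0.1, 0.6]
width: 1.0
```

```bash
python3 - <<'E'
from h import *
c,st=snap('wrist','w2'); R=cv2.Rodrigues(np.array(st['orientation']))[0];print(st['time_s'],st['tcp_pos'],st['force'],R.round(3),np.degrees(np.arctan2(R[1,0],R[0,0])))
a=cv2.resize(c['frame'][180:440,190:450,::-1],None,fx=2.3,fy=2.3,interpolation=cv2.INTER_CUBIC); cv2.imwrite('pics/w2c.png',np.clip(a*1.8,0,255).astype(np.uint8))
E
```

```text
2.5 [ 585.33762097 -147.48167198  266.86315068] [ 0.40646093 -0.09344523  0.59899993] [[ 0.327 -0.001 -0.945]
 [ 0.945  0.002  0.327]
 [ 0.001 -1.     0.001]] 70.93940444220938
```

View pics/w2c.png

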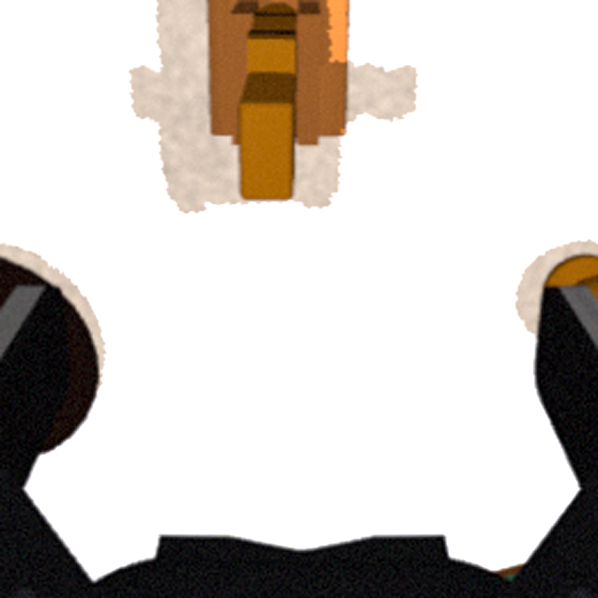

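```bash
python3 - <<'E'
from h import *
c,st=load('w2')
t=lambda p: np.array(p,float)/2.3+np.array([190,180])-.28
def ang(d): return np.degrees(np.arctan2(d[1],d[0]))
H=plane(c,t([(240,102),(294,102),(293,197),(240,198)]),157,st);print('handle',H.round(1),H.mean(0),ang(H[3]-H[0]),ang(H[2]-H[1]),ang(H[1]-H[0]))
print(np.linalg.norm(H[1]-H[0]),np.linalg.norm(H[3]-H[0]))
W=plane(c,t([(209,133),(346,133)]),55,st);print('walls',W,W.mean(0))
s=env.get_state();print(s['tcp_pos'],np.abs(s['joint_vel']).max())
E
```

```text
handle [[ 569.9 -161.8  157. ]
 [ 575.6 -145.4  157. ]
 [ 606.4 -156.5  157. ]
 [ 601.  -173.3  157. ]] [ 588.2305691  -159.25456691  157.        ] -20.374069052435622 -19.81201343093922 70.90243518745716
17.345275622490455 33.0777674894234
walls [[ 601.90014025 -196.48374094   55.        ]
 [ 622.33238448 -137.43733433   55.        ]] [ 612.11626236 -166.96053764   55.        ]
[ 585.59776726 -147.5524246   267.3721932 ] 0.009345654452410103
```

Request:
move_arm([
  [0.003,-0.012,-0.02,0,0,-0.7],
  [0,0,-0.025,0,0,0],
  [0,0,-0.025,0,0,0],
  [0,0,-0.025,0,0,0],
  [0,0,-0.025,0,0,0],
  [0,0,-0.02,0,0,0],
  [0,0,-0.005,0,0,0],
  [0,0,0,0,0,0],
  [0,0,0,0,0,0],
])

```text
time_s: 3.45
tcp_pos: [589.2, -161.8, 123.8]
orientation: [-1.355, -0.952, 0.948]
force: [0.5, -0.4, -0.5]
width: 1.002
```

```bash
python3 - <<'E'
from h import *
c,st=snap('wrist','w3'); R=cv2.Rodrigues(np.array(st['orientation']))[0];print(st['time_s'],st['tcp_pos'],st['force'],st['moment'],R.round(4),np.degrees(np.arctan2(R[1,0],R[0,0])))
cv2.imwrite('pics/w3c.png',np.clip(c['frame'][:,:,::-1]*1.8,0,255).astype(np.uint8))
E
```

```text
3.45 [ 589.22045416 -161.79545933  123.8444946 ] [ 0.49874295 -0.35192582 -0.51698704] [ 0.01258464  0.00204504 -0.09546799] [[ 3.401e-01  2.300e-03 -9.404e-01]
 [ 9.404e-01 -1.000e-04  3.401e-01]
 [ 7.000e-04 -1.000e+00 -2.200e-03]] 70.11497714699674
```

View pics/w3c.png

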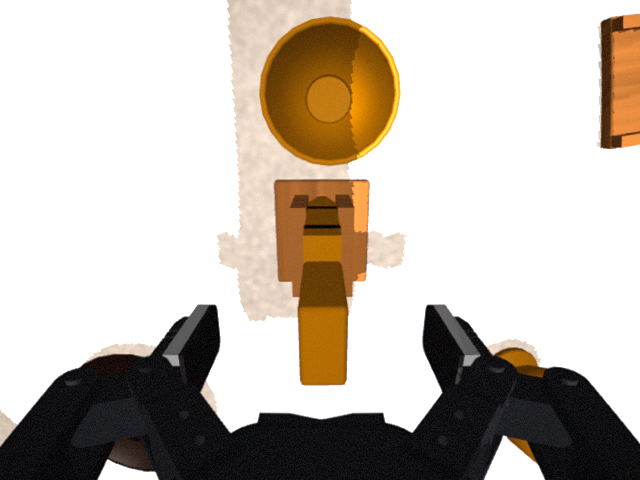

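Request:
move_arm([
  [0.0004,0.0011,-0.0025,0,0,0],
  [0,0,0,0,0,0],
  [0,0,0,0,0,0],
])

```text
time_s: 3.8
tcp_pos: [588.6, -161.2, 120.1]
orientation: [-1.354, -0.949, 0.949]
force: [0.3, 0.0, 0.5]
width: 1.002
```

Request:
move_arm([
  [0,0,0,0,0,0],
  [0,0,0,0,0,0],
  [0,0,0,0,0,0],
  [0,0,0,0,0,0],
  [0,0,0,0,0,0],
  [0,0,0,0,0,0],
  [0,0,0,0,0,0],
  [0,0,0,0,0,0],
], jaw=0.0)

```text
time_s: 4.6
tcp_pos: [588.7, -161.2, 120.0]
orientation: [-1.354, -0.949, 0.949]
force: [0.5, -0.1, 0.7]
width: 0.206
```

```bash
python3 - <<'E'
from h import *
c,st=snap('wrist','w4'); R=cv2.Rodrigues(np.array(st['orientation']))[0];print(st['time_s'],st['width']*85.4,st['tcp_pos'],st['force'],st['moment'],R.round(4),np.degrees(np.arctan2(R[1,0],R[0,0])))
cv2.imwrite('pics/w4c.png',np.clip(c['frame'][:,:,::-1]*1.8,0,255).astype(np.uint8))
E
```

```text
4.6 17.57405705153192 [ 588.66791034 -161.23194731  119.98197193] [ 0.50301675 -0.13293961  0.73718287] [-0.01859092 -0.06554912 -0.04410859] [[ 3.412e-01  5.000e-04 -9.400e-01]
 [ 9.400e-01 -0.000e+00  3.412e-01]
 [ 1.000e-04 -1.000e+00 -4.000e-04]] 70.04905870922805
```

View pics/w4c.png

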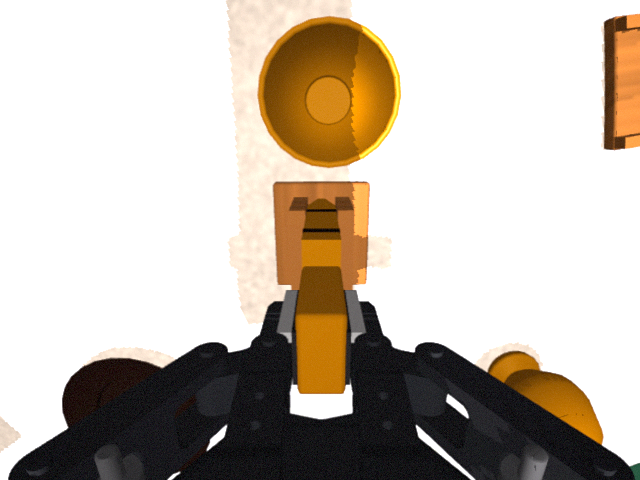

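Request:
move_arm([
  [0,0,0.003,0,0,0],
  [0,0,0.005,0,0,0],
  [0,0,0.005,0,0,0],
  [0,0,0.005,0,0,0],
])

```text
time_s: 5.05
tcp_pos: [588.4, -161.2, 138.3]
orientation: [-1.354, -0.949, 0.949]
force: [-0.0, 0.3, -1.4]
width: 0.202
```

Request:
move_arm([
  [0,0,0.01,0,0,0],
  [0,0,0.015,0,0,0],
  [0,0,0.02,0,0,0],
  [0,0,0.02,0,0,0],
  [0,0,0.02,0,0,0],
  [0,0,0.02,0,0,0],
  [0,0,0.015,0,0,0],
  [0,0,0.01,0,0,0],
  [0,0,0,0,0,0],
  [0,0,0,0,0,0],
])

```text
time_s: 6.05
tcp_pos: [588.2, -161.1, 267.3]
orientation: [-1.353, -0.948, 0.949]
force: [0.3, 0.6, -3.4]
width: 0.203
```

```bash
python3 - <<'E'
from h import *
c,st=snap('wrist','w5'); snap('side','s5'); R=cv2.Rodrigues(np.array(st['orientation']))[0];print(st['time_s'],st['width']*85.4,st['tcp_pos'],st['force'],st['moment'],R.round(4),np.degrees(np.arctan2(R[1,0],R[0,0])))
cv2.imwrite('pics/w5c.png',np.clip(c['frame'][:,:,::-1]*1.8,0,255).astype(np.uint8))
E
```

```text
6.05 17.316141700975944 [ 588.23920672 -161.10173308  267.33342494] [ 0.3030019   0.59413092 -3.43729728] [ 0.00034988 -0.00313157 -0.01584413] [[ 3.412e-01 -7.000e-04 -9.400e-01]
 [ 9.400e-01  2.000e-04  3.412e-01]
 [-0.000e+00 -1.000e+00  8.000e-04]] 70.04770497900716
```

View pics/w5c.png

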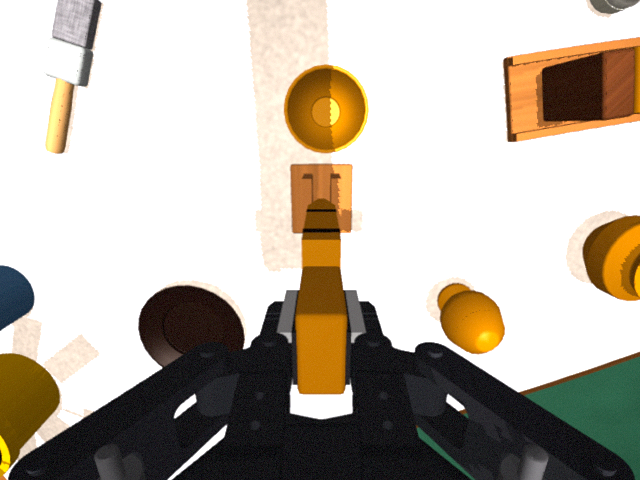

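View pics/s5.png

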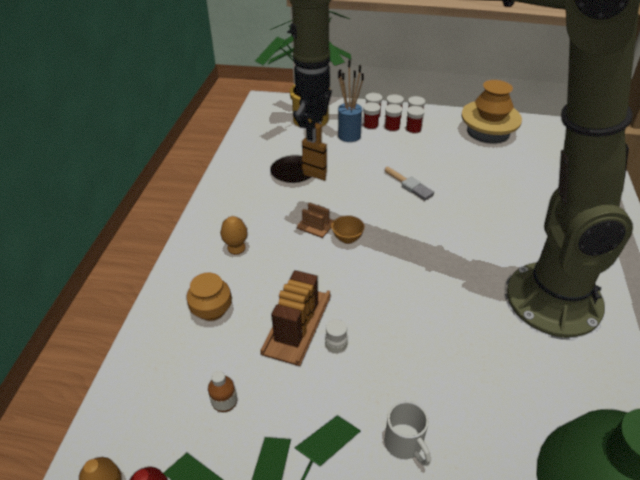

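Request:
move_arm([
  [-0.002,0.02,0,0,0,1.0],
  [-0.002,0.03,0,0,0,1.2],
  [-0.002,0.035,0,0,0,1.2],
  [-0.002,0.035,0,0,0,1.2],
  [-0.002,0.035,0,0,0,1.2],
  [-0.002,0.035,0,0,0,1.2],
  [-0.002,0.035,0,0,0,1.2],
  [-0.002,0.035,0,0,0,1.2],
  [-0.001,0.03,0,0,0,1.2],
  [-0.001,0.02,0,0,0,0],
  [0,0.016,0,0,0,0],
  [0,0,0,0,0,0],
])

```text
time_s: 7.35
tcp_pos: [569.4, 168.5, 267.1]
orientation: [-1.278, -1.091, 1.092]
force: [-0.6, 0.6, -2.8]
width: 0.202
```

```bash
cat >> h.py <<'E'
def show(tag,name='wrist'):
    c,st=snap(name,tag); R=cv2.Rodrigues(np.array(st['orientation']))[0]
    print('t',st['time_s'],'w',round(st['width']*85.4,2),'tcp',np.round(st['tcp_pos'],2),'F',np.round(st['force'],2),'M',np.round(st['moment'],3),'yaw',round(np.degrees(np.arctan2(R[1,0],R[0,0])),2),'down',R[:,1].round(4))
    cv2.imwrite('pics/'+tag+'c.png',np.clip(c['frame'][:,:,::-1]*1.8,0,255).astype(np.uint8))
    return c,st
E
python3 - <<'E'
from h import *
show('w6')
E
```

```text
t 7.35 w 17.28 tcp [569.4  168.53 267.08] F [-0.58  0.58 -2.76] M [0.033 0.021 0.008] yaw 80.95 down [-0.0014  0.001  -1.    ]
```

View pics/w6c.png

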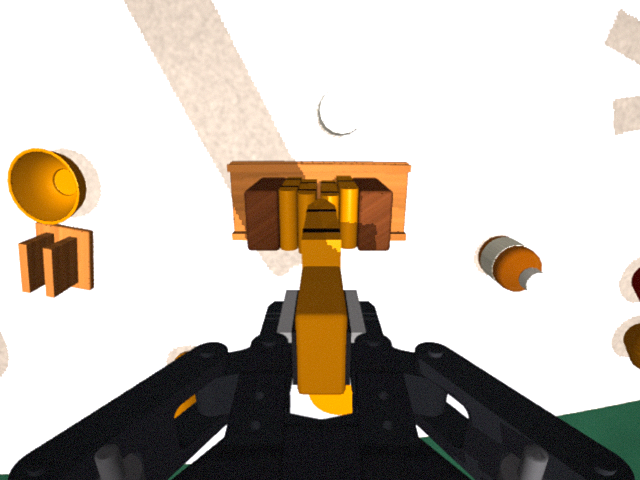

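```bash
python3 - <<'E'
from h import *
c,st=load('w6')
a=cv2.resize(c['frame'][150:260,220:420,::-1],None,fx=4,fy=4,interpolation=cv2.INTER_CUBIC); cv2.imwrite('pics/w6z.png',np.clip(a*2.,0,255).astype(np.uint8))
E
```

```text
(no output)
```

View pics/w6z.png

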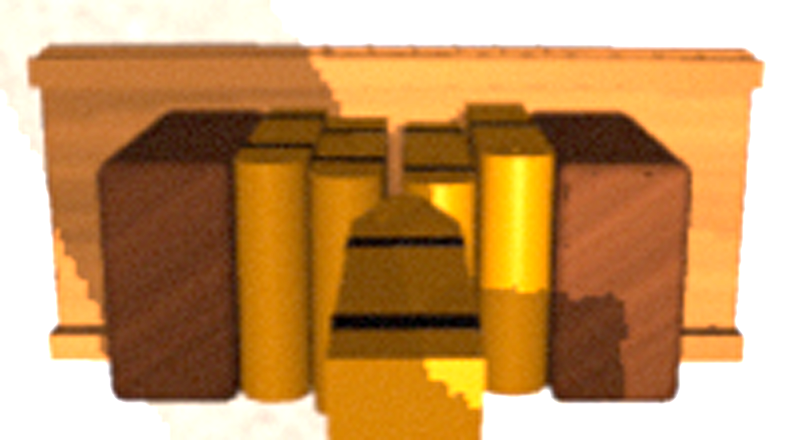

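```bash
python3 - <<'E'
from h import *
c,st=load('w6')
t=lambda p: np.array(p,float)/4+np.array([220,150])-.375
R=cv2.Rodrigues(np.array(st['orientation']))[0]; p0=np.array(st['tcp_pos']); ex=R[:,0];ez=R[:,2]
def rel(p,z):
    P=plane(c,t(p),z,st)-p0; return np.c_[P@ex,P@ez].round(2)
def ang(P): 
    d=P[1]-P[0]; return np.degrees(np.arctan2(d[1],d[0]))
foot=rel([(385,197),(428,197)],157); print('foot',foot,foot.mean(0))
print('band low edge z~181?',rel([(350,242),(463,242)],184).mean(0), 'blade top edge z257', rel([(330,358),(484,358)],257))
print('gap',rel([(388,190),(406,190)],104),'crestp2',rel([(345,165)],112),'p3',rel([(440,170)],112))
L=rel([(100,168),(235,165),(240,395),(115,398)],104);Rr=rel([(553,163),(688,168),(678,398),(553,400)],104)
print(L,L.mean(0));print(Rr,Rr.mean(0));print('mid',(L.mean(0)+Rr.mean(0))/2,'ang',ang([L.mean(0),Rr.mean(0)]))
lp=rel([(30,60),(762,62)],22);print('lip',lp,lp.mean(0),ang(lp))
print('p1/p2 seam',rel([(312,165)],104),rel([(312,395)],104),'p3/p4',rel([(478,165)],104),rel([(482,390)],104))
E
```

```text
foot [[-2.57 28.3 ]
 [ 5.21 28.3 ]] [ 1.32 28.3 ]
band low edge z~181? [ 1.3   26.025] blade top edge z257 [[-7.43 28.94]
 [10.03 28.94]]
gap [[-2.68 19.72]
 [ 1.26 19.72]] crestp2 [[-11.66  26.57]] p3 [[ 8.46 25.5 ]]
[[-65.48  24.7 ]
 [-35.95  25.27]
 [-36.66 -27.54]
 [-65.38 -28.27]] [-50.8675  -1.46  ]
[[ 33.22  25.68]
 [ 62.75  24.66]
 [ 63.55 -28.31]
 [ 34.88 -28.77]] [48.6   -1.685]
mid [-1.13375 -1.5725 ] ang -0.12960543295519167
lip [[-100.63   40.36]
 [  97.82   39.77]] [-1.405 40.065] -0.17034220364925298
p1/p2 seam [[-19.18  25.24]] [[-20.2  -27.54]] p3/p4 [[16.91 25.22]] [[ 18.6  -26.35]]
```

Request:
move_arm([
  [0.0005,-0.0024,-0.01,0,0,-0.15],
  [0,0,-0.012,0,0,0],
  [0,0,-0.012,0,0,0],
  [0,0,-0.004,0,0,0],
  [0,0,0,0,0,0],
  [0,0,0,0,0,0],
])

```text
time_s: 8.0
tcp_pos: [571.1, 162.3, 229.9]
orientation: [-1.283, -1.086, 1.086]
force: [-1.3, 1.3, -1.4]
width: 0.201
```

```bash
python3 - <<'E'
from h import *
c,st=show('w7')
a=cv2.resize(c['frame'][150:280,220:420,::-1],None,fx=4,fy=4,interpolation=cv2.INTER_CUBIC); cv2.imwrite('pics/w7z.png',np.clip(a*2.,0,255).astype(np.uint8))
E
```

```text
t 8.0 w 17.14 tcp [571.13 162.3  229.9 ] F [-1.32  1.26 -1.43] M [-0.019  0.     0.033] yaw 80.49 down [ 2.e-04  1.e-04 -1.e+00]
```

View pics/w7z.png

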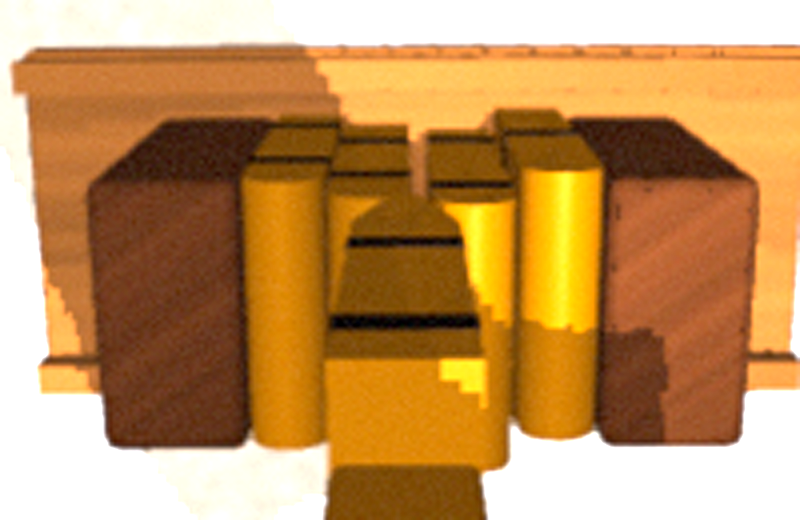

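```bash
cat >> h.py <<'E'
def relf(c,st,off,k=4):
    R=cv2.Rodrigues(np.array(st['orientation']))[0]; p0=np.array(st['tcp_pos']); ex=R[:,0];ez=R[:,2]
    def rel(p,z):
        P=plane(c,np.array(p,float)/k+np.array(off)-.375,z,st)-p0; return np.c_[P@ex,P@ez].round(2)
    return rel,ex,ez
E
python3 - <<'E'
from h import *
c,st=load('w7'); rel,ex,ez=relf(c,st,(220,150)); zf=st['tcp_pos'][2]-110
print(ex,ez,zf)
foot=rel([(384,197),(428,197)],zf); print('foot',foot,foot.mean(0))
print('blade top',rel([(330,358),(482,358)],zf+100).mean(0))
print('gap',rel([(410,165),(427,165)],104),rel([(411,188),(429,188)],104),'crest',rel([(369,178),(470,190)],112),'mean',rel([(369,178),(470,190)],112).mean(0))
L=rel([(88,185),(243,180),(248,440),(108,445)],104);Rr=rel([(603,178),(756,185),(742,440),(603,443)],104)
print(L.mean(0),Rr.mean(0));print('mid',(L.mean(0)+Rr.mean(0))/2)
s=env.get_state(); print(s['tcp_pos'],s['force'])
E
```

```text
[1.65284613e-01 9.86245903e-01 1.25880152e-04] [-9.86245894e-01  1.65284632e-01 -1.62115852e-04] 119.90471683245832
foot [[-2.74 28.33]
 [ 5.21 28.33]] [ 1.235 28.33 ]
blade top [ 1.19 28.99]
gap [[ 2.01 31.48]
 [ 5.25 31.48]] [[ 2.2  27.04]
 [ 5.66 27.04]] crest [[-5.64 30.4 ]
 [13.16 28.15]] mean [ 3.76  29.275]
[-45.0275   1.54  ] [54.6175  1.745 ]
mid [4.795  1.6425]
[571.28742318 162.45768173 230.27670627] [ 0.37883439  0.76499807 -1.87384146]
```

Request:
move_arm([
  [-0.0018,0.0029,0,0,0,0.3],
  [0,0,0,0,0,0],
  [0,0,0,0,0,0],
  [0,0,0,0,0,0],
  [0,0,0,0,0,0],
])

```text
time_s: 8.55
tcp_pos: [569.2, 165.2, 229.9]
orientation: [-1.281, -1.09, 1.09]
force: [0.1, -0.1, -2.0]
width: 0.205
```

```bash
python3 - <<'E'
from h import *
c,st=show('w8')
a=cv2.resize(c['frame'][150:280,220:420,::-1],None,fx=4,fy=4,interpolation=cv2.INTER_CUBIC); cv2.imwrite('pics/w8z.png',np.clip(a*2.,0,255).astype(np.uint8))
E
```

```text
t 8.55 w 17.54 tcp [569.23 165.23 229.93] F [ 0.09 -0.08 -2.03] M [ 0.004  0.039 -0.033] yaw 80.79 down [ 2.e-04  1.e-04 -1.e+00]
```

View pics/w8z.png

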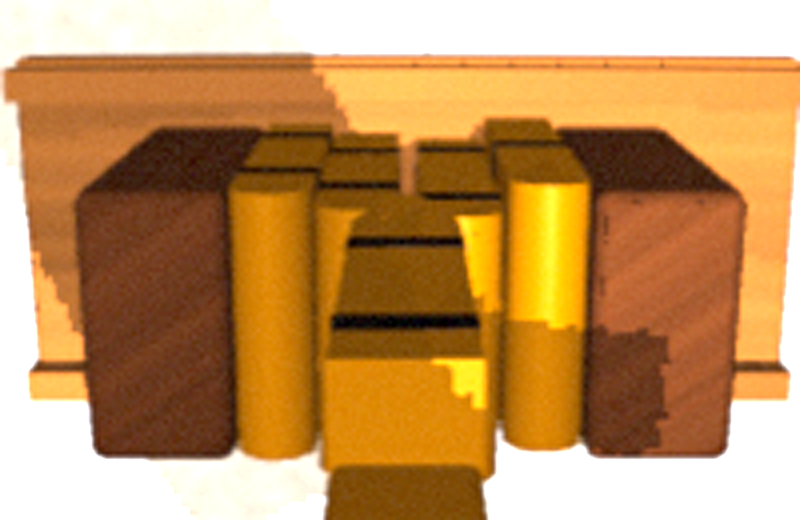

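Request:
move_arm([
  [0,0,-0.004,0,0,0],
  [0,0,-0.004,0,0,0],
  [0,0,-0.003,0,0,0],
  [0,0,0,0,0,0],
])

```text
time_s: 9.0
tcp_pos: [568.8, 165.2, 218.0]
orientation: [-1.28, -1.089, 1.091]
force: [-0.1, 0.2, -1.1]
width: 0.204
```

Request:
move_arm([
  [0,0,-0.002,0,0,0],
  [0,0,0,0,0,0],
])

```text
time_s: 9.2
tcp_pos: [569.1, 165.3, 216.6]
orientation: [-1.281, -1.09, 1.09]
force: [0.3, 0.9, -1.9]
width: 0.204
```

Request:
move_arm([
  [0,0,-0.002,0,0,0],
  [0,0,0,0,0,0],
])

```text
time_s: 9.4
tcp_pos: [569.1, 165.3, 214.6]
orientation: [-1.281, -1.09, 1.09]
force: [-0.5, 0.2, -2.4]
width: 0.202
```

Request:
move_arm([
  [0,0,-0.002,0,0,0],
  [0,0,0,0,0,0],
])

```text
time_s: 9.6
tcp_pos: [569.2, 165.6, 212.7]
orientation: [-1.281, -1.09, 1.09]
force: [-0.2, 0.2, -1.6]
width: 0.203
```

Request:
move_arm([
  [0,0,-0.002,0,0,0],
  [0,0,0,0,0,0],
])

```text
time_s: 9.8
tcp_pos: [569.4, 165.8, 210.9]
orientation: [-1.281, -1.091, 1.089]
force: [1.0, 1.0, -2.0]
width: 0.202
```

Request:
move_arm([
  [0,0,-0.002,0,0,0],
  [0,0,0,0,0,0],
])

```text
time_s: 10.0
tcp_pos: [569.7, 166.0, 209.6]
orientation: [-1.281, -1.092, 1.088]
force: [0.4, 2.5, 2.9]
width: 0.202
```

Request:
move_arm([
  [0.0002,0.0015,0,0,0,0],
  [0,0,0,0,0,0],
  [0,0,0,0,0,0],
])

```text
time_s: 10.3
tcp_pos: [569.7, 166.5, 209.2]
orientation: [-1.282, -1.09, 1.09]
force: [0.4, -0.1, 3.0]
width: 0.202
```

```bash
python3 - <<'E'
from h import *
c,st=show('w9')
a=cv2.resize(c['frame'][150:300,220:420,::-1],None,fx=4,fy=4,interpolation=cv2.INTER_CUBIC); cv2.imwrite('pics/w9z.png',np.clip(a*2.,0,255).astype(np.uint8))
E
```

```text
t 10.3 w 17.25 tcp [569.73 166.5  209.18] F [ 0.36 -0.08  3.04] M [ 0.048 -0.129 -0.013] yaw 80.78 down [ 8.e-04 -2.e-04 -1.e+00]
```

View pics/w9z.png

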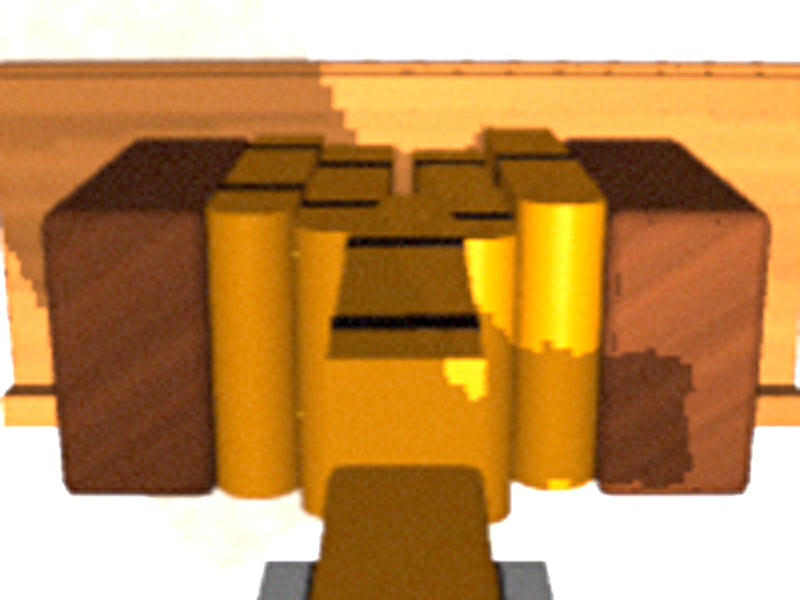

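Request:
move_arm([
  [0,0,-0.0015,0,0,0],
  [0,0,0,0,0,0],
  [0,0,0,0,0,0],
])

```text
time_s: 10.65
tcp_pos: [569.5, 166.9, 207.3]
orientation: [-1.281, -1.09, 1.09]
force: [1.0, -0.5, 2.4]
width: 0.203
```

Request:
move_arm([
  [0,0,-0.0015,0,0,0],
  [0,0,0,0,0,0],
  [0,0,0,0,0,0],
])

```text
time_s: 10.95
tcp_pos: [569.5, 167.2, 205.8]
orientation: [-1.281, -1.091, 1.09]
force: [0.3, 1.9, 2.3]
width: 0.203
```

Request:
move_arm([
  [0,0,-0.002,0,0,0],
  [0,0,0,0,0,0],
  [0,0,0,0,0,0],
])

```text
time_s: 11.25
tcp_pos: [569.5, 167.5, 203.9]
orientation: [-1.28, -1.091, 1.09]
force: [1.4, 3.3, 3.0]
width: 0.203
```

Request:
move_arm([
  [0.0002,0.0015,0,0,0,0],
  [0,0,0,0,0,0],
  [0,0,0,0,0,0],
])

```text
time_s: 11.55
tcp_pos: [569.5, 167.9, 203.7]
orientation: [-1.281, -1.09, 1.09]
force: [1.1, 1.4, 3.4]
width: 0.205
```

Request:
move_arm([
  [0.0002,0.0015,0,0,0,0],
  [0,0,0,0,0,0],
  [0,0,0,0,0,0],
])

```text
time_s: 11.85
tcp_pos: [569.5, 168.5, 203.3]
orientation: [-1.282, -1.088, 1.091]
force: [-0.0, -1.8, 1.0]
width: 0.204
```

```bash
python3 - <<'E'
from h import *
c,st=show('w10')
a=cv2.resize(c['frame'][150:300,220:420,::-1],None,fx=4,fy=4,interpolation=cv2.INTER_CUBIC); cv2.imwrite('pics/w10z.png',np.clip(a*2.,0,255).astype(np.uint8))
E
```

```text
t 11.85 w 17.4 tcp [569.49 168.51 203.27] F [-0.03 -1.83  1.01] M [-0.566 -0.045  0.028] yaw 80.75 down [-0.0013 -0.0019 -1.    ]
```

View pics/w10z.png

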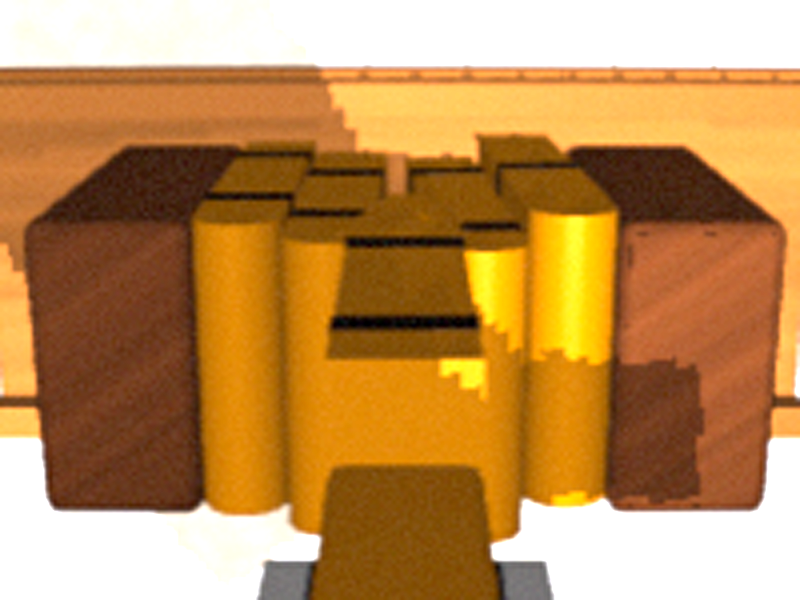

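```bash
python3 - <<'E'
from h import *
# manual front-top corners of blocks (left block: left,right ; right block: left,right), along tray y
ey=np.array([np.cos(np.radians(80.8)),np.sin(np.radians(80.8)),0])
for n,p in [('w8',[(78,195),(232,193),(587,193),(743,195)]),('w9',[(44,213),(208,212),(603,213),(769,213)]),('w10',[(26,223),(194,222),(613,223),(783,223)])]:
    c,st=load(n); 
    P=plane(c,np.array(p,float)/4+np.array([220,150])-.375,104,st)
    print(n,(P@ey-np.array([569.4,165.3,0])@ey).round(1))
E
```

```text
w8 [-62.1 -32.3  36.   66.1]
w9 [-62.2 -32.8  37.6  67.3]
w10 [-62.3 -32.8  40.3  70.1]
```

Request:
move_arm([
  [0.0001,0.0006,-0.002,0,0,0],
  [0.0001,0.0006,-0.002,0,0,0],
  [0,0,0,0,0,0],
  [0,0,0,0,0,0],
])

```text
time_s: 12.3
tcp_pos: [569.5, 170.3, 198.9]
orientation: [-1.281, -1.088, 1.091]
force: [-0.5, -4.0, -2.2]
width: 0.201
```

Request:
move_arm([
  [0.0001,0.0006,-0.002,0,0,0],
  [0.0001,0.0006,-0.002,0,0,0],
  [0,0,0,0,0,0],
  [0,0,0,0,0,0],
])

```text
time_s: 12.7
tcp_pos: [570.1, 172.3, 195.5]
orientation: [-1.281, -1.09, 1.09]
force: [0.6, -3.3, -2.3]
width: 0.205
```

Request:
move_arm([
  [0.0001,0.0005,-0.002,0,0,0],
  [0.0001,0.0003,-0.002,0,0,0],
  [0,0,-0.002,0,0,0],
  [0,0,0,0,0,0],
  [0,0,0,0,0,0],
])

```text
time_s: 13.2
tcp_pos: [570.3, 173.1, 189.4]
orientation: [-1.281, -1.09, 1.09]
force: [0.6, -3.3, -2.2]
width: 0.201
```

```bash
python3 - <<'E'
from h import *
c,st=show('w11')
a=cv2.resize(c['frame'][150:300,220:420,::-1],None,fx=4,fy=4,interpolation=cv2.INTER_CUBIC); cv2.imwrite('pics/w11z.png',np.clip(a*2.,0,255).astype(np.uint8))
E
```

```text
t 13.2 w 17.14 tcp [570.25 173.07 189.43] F [ 0.57 -3.27 -2.21] M [-0.94  -0.009 -0.085] yaw 80.8 down [-4.e-04 -0.e+00 -1.e+00]
```

View pics/w11z.png

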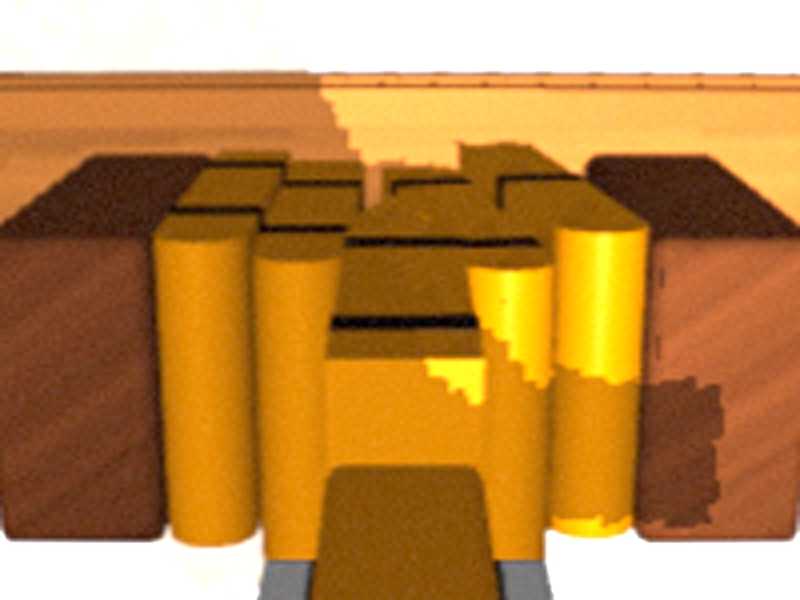

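Request:
move_arm([
  [0,0,-0.003,0,0,0],
  [0,0,-0.003,0,0,0],
  [0,0,-0.003,0,0,0],
  [0,0,0,0,0,0],
])

```text
time_s: 13.65
tcp_pos: [570.3, 172.8, 180.2]
orientation: [-1.281, -1.089, 1.09]
force: [0.6, -2.4, -2.7]
width: 0.205
```

Request:
move_arm([
  [0,0,-0.003,0,0,0],
  [0,0,-0.003,0,0,0],
  [0,0,0,0,0,0],
])

```text
time_s: 13.95
tcp_pos: [570.3, 172.9, 174.3]
orientation: [-1.281, -1.09, 1.09]
force: [0.5, -4.2, -1.6]
width: 0.202
```

Request:
move_arm([
  [0,0,-0.003,0,0,0],
  [0,0,-0.003,0,0,0],
  [0,0,0,0,0,0],
])

```text
time_s: 14.25
tcp_pos: [570.3, 172.8, 168.2]
orientation: [-1.281, -1.09, 1.09]
force: [0.2, -3.6, -3.0]
width: 0.203
```

Request:
move_arm([
  [0,0,-0.003,0,0,0],
  [0,0,-0.003,0,0,0],
  [0,0,0,0,0,0],
])

```text
time_s: 14.55
tcp_pos: [570.3, 172.8, 162.3]
orientation: [-1.281, -1.09, 1.09]
force: [0.5, -4.3, -1.8]
width: 0.201
```

```bash
python3 - <<'E'
from h import *
c,st=show('w12')
a=cv2.resize(c['frame'][150:340,210:430,::-1],None,fx=3.5,fy=3.1,interpolation=cv2.INTER_CUBIC); cv2.imwrite('pics/w12z.png',np.clip(a*2.,0,255).astype(np.uint8))
E
```

```text
t 14.55 w 17.17 tcp [570.31 172.77 162.3 ] F [ 0.52 -4.26 -1.84] M [-1.215 -0.067 -0.   ] yaw 80.79 down [-3.e-04 -3.e-04 -1.e+00]
```

View pics/w12z.png

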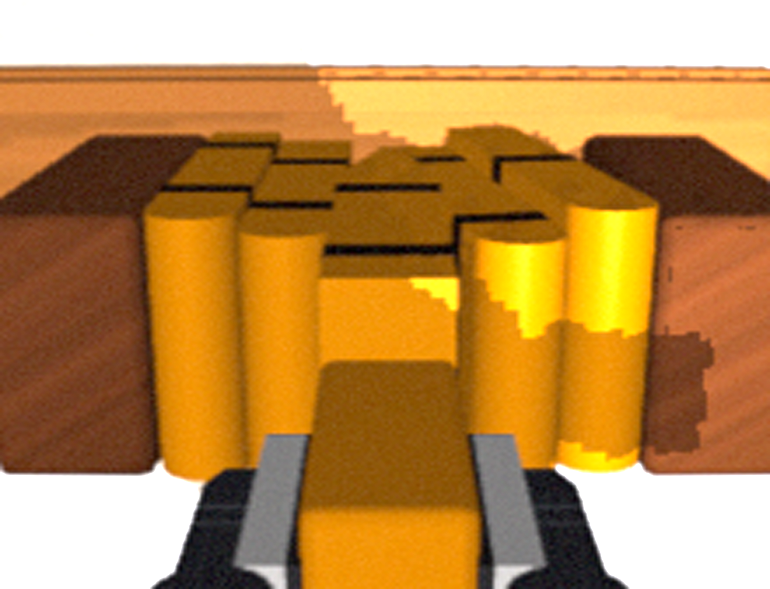

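Request:
move_arm([
  [0,0,-0.003,0,0,0],
  [0,0,-0.003,0,0,0],
  [0,0,0,0,0,0],
])

```text
time_s: 14.9
tcp_pos: [570.3, 172.8, 156.3]
orientation: [-1.281, -1.09, 1.09]
force: [-0.0, -4.7, -2.4]
width: 0.197
```

Request:
move_arm([
  [0,0,-0.003,0,0,0],
  [0,0,-0.003,0,0,0],
  [0,0,0,0,0,0],
])

```text
time_s: 15.2
tcp_pos: [570.3, 172.7, 150.4]
orientation: [-1.281, -1.09, 1.09]
force: [0.3, -4.4, -2.3]
width: 0.203
```

Request:
move_arm([
  [0,0,-0.003,0,0,0],
  [0,0,-0.003,0,0,0],
  [0,0,0,0,0,0],
])

```text
time_s: 15.5
tcp_pos: [570.4, 172.6, 144.5]
orientation: [-1.281, -1.09, 1.09]
force: [0.7, -4.4, -1.0]
width: 0.201
```

Request:
move_arm([
  [0,0,-0.002,0,0,0],
  [0,0,-0.003,0,0,0],
  [0,0,0,0,0,0],
])

```text
time_s: 15.8
tcp_pos: [570.5, 172.8, 139.6]
orientation: [-1.281, -1.09, 1.09]
force: [0.2, -3.1, -2.8]
width: 0.199
```

Request:
move_arm([
  [0,0,-0.002,0,0,0],
  [0,0,-0.003,0,0,0],
  [0,0,0,0,0,0],
])

```text
time_s: 16.1
tcp_pos: [570.2, 173.7, 134.3]
orientation: [-1.28, -1.09, 1.09]
force: [0.9, -2.0, -2.0]
width: 0.198
```

```bash
python3 - <<'E'
from h import *
c,st=show('w13'); cs,_=snap('side','s13')
a=cv2.resize(c['frame'][130:340,200:440,::-1],None,fx=3.1,fy=2.8,interpolation=cv2.INTER_CUBIC); cv2.imwrite('pics/w13z.png',np.clip(a*2.,0,255).astype(np.uint8))
a=cv2.resize(cs['frame'][220:370,240:390,::-1],None,fx=3.9,fy=3.9,interpolation=cv2.INTER_CUBIC); cv2.imwrite('pics/s13z.png',np.clip(a*1.8,0,255).astype(np.uint8))
E
```

```text
t 16.1 w 16.9 tcp [570.17 173.71 134.29] F [ 0.94 -2.03 -2.  ] M [-0.653 -0.004  0.031] yaw 80.81 down [-3.e-04  1.e-03 -1.e+00]
```

View pics/w13z.png

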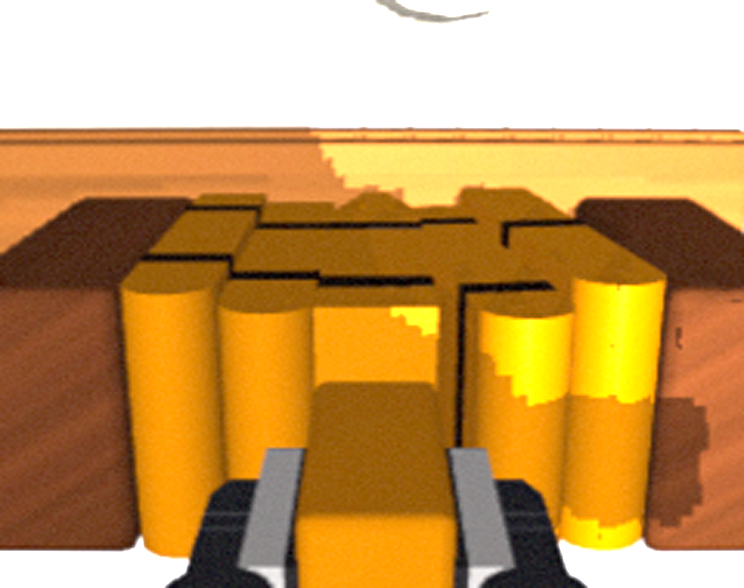

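View pics/s13z.png

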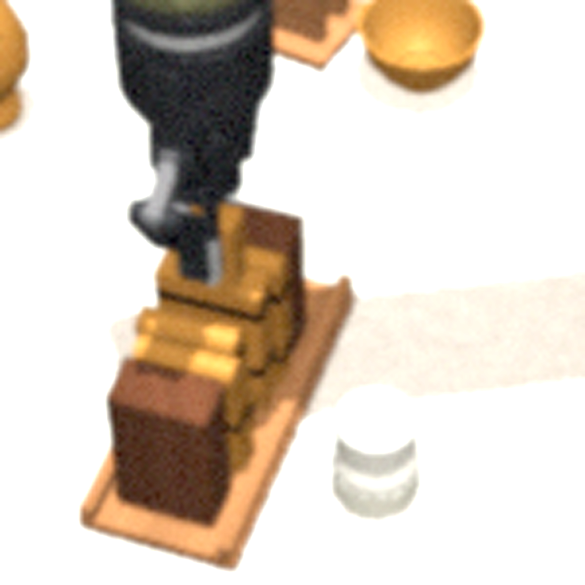

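Request:
move_arm([
  [0,0,-0.002,0,0,0],
  [0,0,-0.002,0,0,0],
  [0,0,0,0,0,0],
])

```text
time_s: 16.5
tcp_pos: [570.3, 173.8, 130.5]
orientation: [-1.28, -1.091, 1.09]
force: [-0.6, -0.6, -1.7]
width: 0.203
```

Request:
move_arm([
  [0,0,-0.002,0,0,0],
  [0,0,-0.002,0,0,0],
  [0,0,0,0,0,0],
])

```text
time_s: 16.8
tcp_pos: [570.2, 173.3, 126.5]
orientation: [-1.28, -1.09, 1.09]
force: [0.3, -1.3, -1.3]
width: 0.201
```

Request:
move_arm([
  [0,0,-0.0015,0,0,0],
  [0,0,-0.001,0,0,0],
  [0,0,0,0,0,0],
])

```text
time_s: 17.1
tcp_pos: [570.3, 173.0, 124.2]
orientation: [-1.281, -1.09, 1.09]
force: [0.1, -1.0, -2.9]
width: 0.203
```

Request:
move_arm([
  [0,0,-0.001,0,0,0],
  [0,0,0,0,0,0],
  [0,0,0,0,0,0],
])

```text
time_s: 17.4
tcp_pos: [570.4, 172.9, 123.2]
orientation: [-1.281, -1.09, 1.09]
force: [-0.6, -2.3, -2.7]
width: 0.199
```

Request:
move_arm([
  [0,0,-0.001,0,0,0],
  [0,0,0,0,0,0],
  [0,0,0,0,0,0],
])

```text
time_s: 17.7
tcp_pos: [570.4, 172.9, 122.3]
orientation: [-1.281, -1.09, 1.09]
force: [0.2, -0.8, -2.2]
width: 0.2
```

```bash
python3 - <<'E'
from h import *
c,st=show('w14'); cs,_=snap('side','s14')
a=cv2.resize(c['frame'][130:340,200:440,::-1],None,fx=3.1,fy=2.8,interpolation=cv2.INTER_CUBIC); cv2.imwrite('pics/w14z.png',np.clip(a*2.,0,255).astype(np.uint8))
a=cv2.resize(cs['frame'][220:370,240:390,::-1],None,fx=3.9,fy=3.9,interpolation=cv2.INTER_CUBIC); cv2.imwrite('pics/s14z.png',np.clip(a*1.8,0,255).astype(np.uint8))
E
```

```text
t 17.7 w 17.07 tcp [570.42 172.89 122.3 ] F [ 0.21 -0.78 -2.21] M [-0.548 -0.041 -0.042] yaw 80.79 down [ 1.e-04 -1.e-04 -1.e+00]
```

View pics/w14z.png

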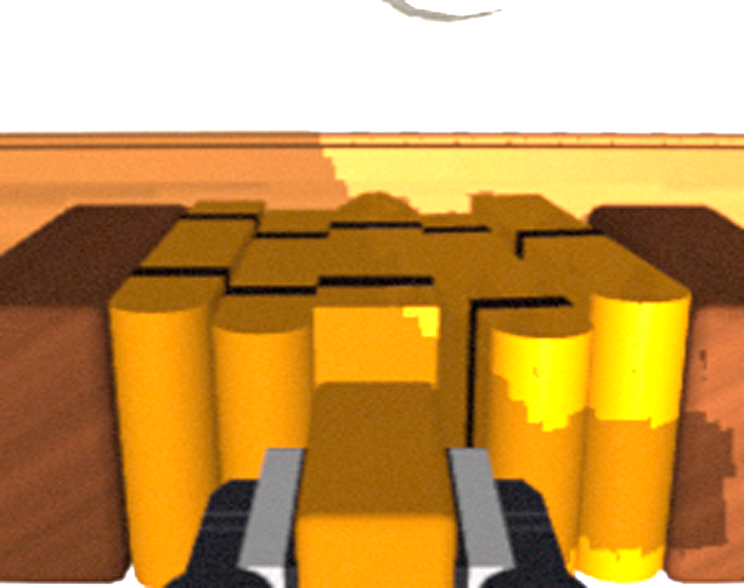

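View pics/s14z.png

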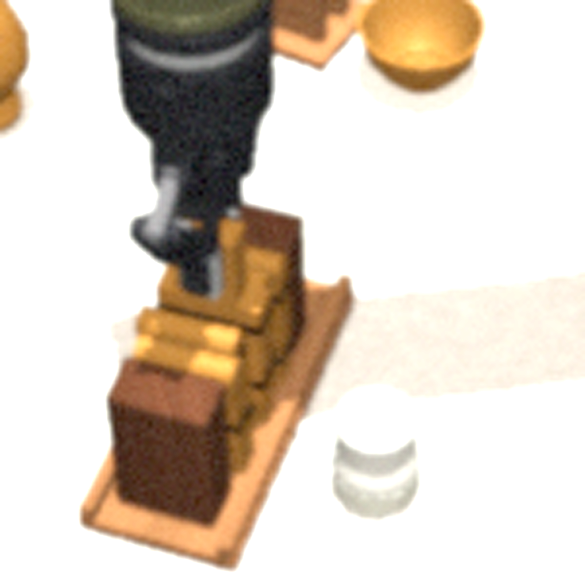

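Request:
move_arm([
  [0,0,-0.001,0,0,0],
  [0,0,0,0,0,0],
  [0,0,0,0,0,0],
])

```text
time_s: 18.1
tcp_pos: [570.6, 173.1, 122.0]
orientation: [-1.281, -1.091, 1.09]
force: [-2.1, -1.7, 2.1]
width: 0.202
```

Request:
move_arm([
  [0,0,-0.001,0,0,0],
  [0,0,0,0,0,0],
  [0,0,0,0,0,0],
])

```text
time_s: 18.4
tcp_pos: [570.7, 173.1, 121.9]
orientation: [-1.281, -1.091, 1.089]
force: [-2.2, -3.2, 8.3]
width: 0.209
```

```bash
python3 - <<'E'
from h import *
ey=np.array([np.cos(np.radians(80.8)),np.sin(np.radians(80.8)),0])
for n,p in [('w14',[(112,305),(690,300)])]:
    c,st=load(n); 
    P=plane(c,np.array(p,float)/[3.1,2.8]+np.array([200,130])-.35,104,st)
    print(n,(P@ey-np.array([569.4,165.3,0])@ey).round(1))
s=env.get_state(); print(s['tcp_pos'],s['force'])
E
```

```text
w14 [-32.   57.3]
[570.6770468  173.0669829  121.88823533] [-2.24444739 -3.23222467  8.2933547 ]
```

Request:
move_arm([
  [0,0,0.001,0,0,0],
  [0,0,0,0,0,0],
])

```text
time_s: 18.6
tcp_pos: [570.6, 173.1, 121.9]
orientation: [-1.281, -1.091, 1.09]
force: [-2.3, -1.4, 4.7]
width: 0.203
```

Request:
move_arm([
  [0,0,0,0,0,0],
  [0,0,0,0,0,0],
  [0,0,0,0,0,0],
  [0,0,0,0,0,0],
], jaw=0.05)

```text
time_s: 19.0
tcp_pos: [570.3, 173.4, 121.1]
orientation: [-1.28, -1.09, 1.09]
force: [0.5, 0.9, -0.3]
width: 0.585
```

```bash
python3 - <<'E'
from h import *
c,st=show('w15')
a=cv2.resize(c['frame'][130:400,170:470,::-1],None,fx=2.6,fy=2.2,interpolation=cv2.INTER_CUBIC); cv2.imwrite('pics/w15z.png',np.clip(a*2.,0,255).astype(np.uint8))
E
```

```text
t 19.0 w 49.94 tcp [570.34 173.39 121.1 ] F [ 0.51  0.92 -0.25] M [-0.018 -0.043 -0.004] yaw 80.82 down [-0.e+00  3.e-04 -1.e+00]
```

View pics/w15z.png

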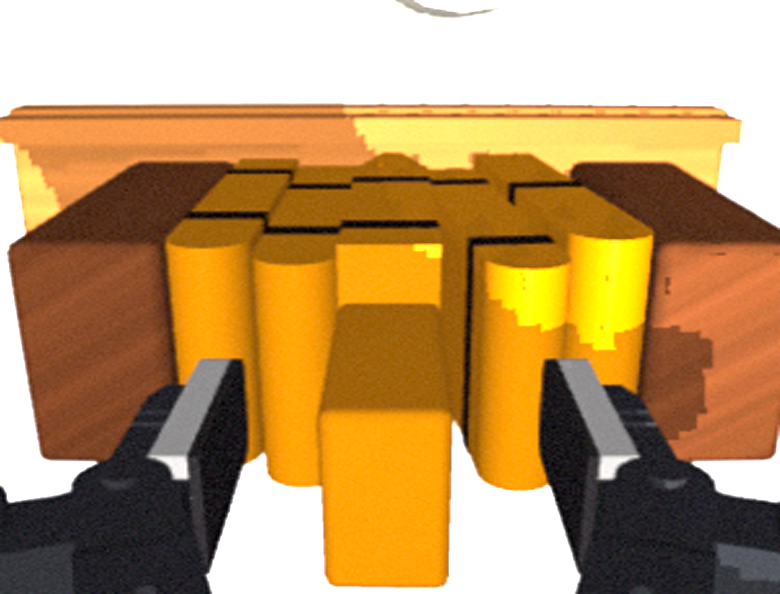

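Request:
move_arm([
  [0,0,0.01,0,0,0],
  [0,0,0.02,0,0,0],
  [0,0,0.025,0,0,0],
  [0,0,0.025,0,0,0],
  [0,0,0.02,0,0,0],
  [0,0,0.01,0,0,0],
  [0,0,0,0,0,0],
  [0,0,0,0,0,0],
])

```text
time_s: 19.85
tcp_pos: [570.0, 172.9, 230.7]
orientation: [-1.281, -1.089, 1.091]
force: [0.4, -0.4, -0.8]
width: 0.585
```

```bash
python3 - <<'E'
from h import *
c,st=show('w16')
a=cv2.resize(c['frame'][130:400,170:470,::-1],None,fx=2.6,fy=2.2,interpolation=cv2.INTER_CUBIC); cv2.imwrite('pics/w16z.png',np.clip(a*2.,0,255).astype(np.uint8))
E
```

```text
t 19.85 w 50.0 tcp [570.04 172.9  230.69] F [ 0.41 -0.42 -0.77] M [-0.062  0.041  0.014] yaw 80.79 down [-8.e-04 -2.e-04 -1.e+00]
```

View pics/w16z.png

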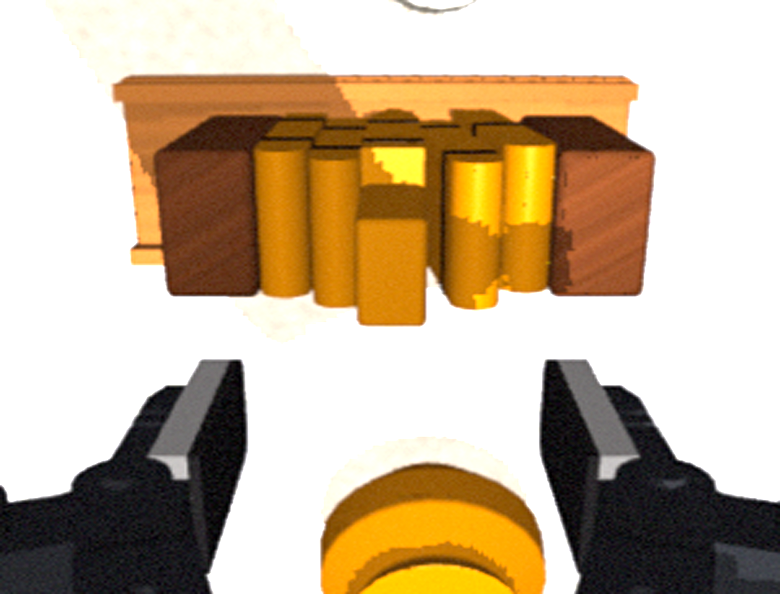

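```bash
python3 - <<'E'
from h import *
ey=np.array([np.cos(np.radians(80.8)),np.sin(np.radians(80.8)),0])
c,st=load('w16')
P=plane(c,np.array([(156,155),(254,150),(558,152),(655,155),(172,294),(258,294),(552,294),(643,294)],float)/[2.6,2.2]+np.array([170,130])-.35,104,st)
print((P@ey-np.array([569.4,165.3,0])@ey).round(1)); print(P.round(1))
E
```

```text
[-62.1 -32.7  57.6  86.7 -61.1 -33.9  58.5  87.4]
[[534.8 108.  104. ]
 [537.8 137.3 104. ]
 [553.  226.3 104. ]
 [558.6 254.9 104. ]
 [586.7 100.6 104. ]
 [591.  127.5 104. ]
 [605.8 218.7 104. ]
 [610.4 247.1 104. ]]
```

Request:
move_arm([
  [0.004,0.025,0,0,0,0],
  [0.005,0.03,0,0,0,0],
  [0.005,0.03,0,0,0,0],
  [0.004,0.021,-0.01,0,0,0],
  [0,0,-0.03,0,0,0],
  [0,0,-0.035,0,0,0],
  [0,0,-0.035,0,0,0],
  [0,0,-0.03,0,0,0],
  [0,0,0,0,0,0],
  [0,0,0,0,0,0],
  [0,0,0,0,0,0],
], jaw=0.0)

```text
time_s: 21.0
tcp_pos: [589.5, 279.5, 93.2]
orientation: [-1.281, -1.092, 1.088]
force: [0.4, 0.1, 0.9]
width: 0.005
```

```bash
python3 - <<'E'
from h import *
c,st=show('w17'); cs,_=snap('side','s17')
a=cv2.resize(cs['frame'][220:370,240:390,::-1],None,fx=3.9,fy=3.9,interpolation=cv2.INTER_CUBIC); cv2.imwrite('pics/s17z.png',np.clip(a*1.8,0,255).astype(np.uint8))
E
```

```text
t 21.0 w 0.42 tcp [589.53 279.5   93.15] F [0.37 0.11 0.88] M [-0.044  0.005 -0.003] yaw 80.79 down [ 0.0025  0.0014 -1.    ]
```

View pics/w17c.png

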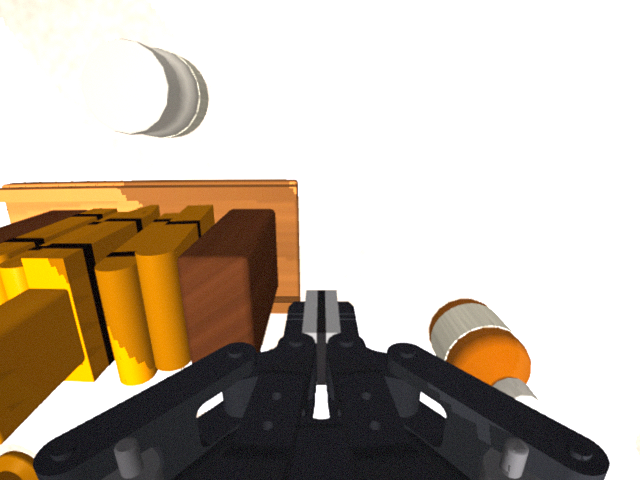

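View pics/s17z.png

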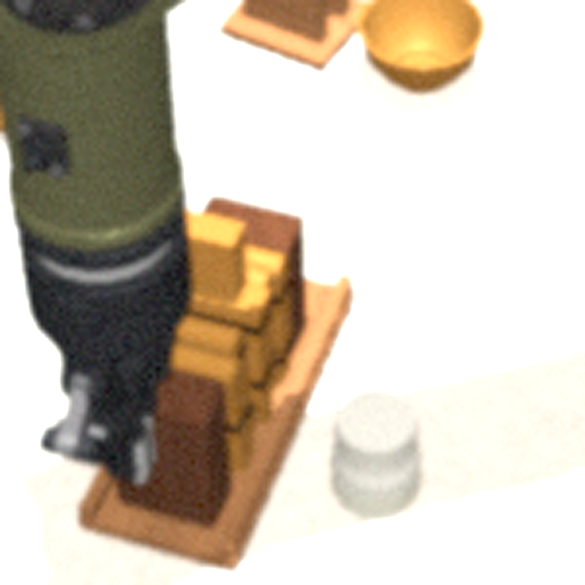

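Request:
move_arm([
  [0,0,-0.005,0,0,0],
  [-0.0006,-0.004,0,0,0,0],
  [-0.0006,-0.004,0,0,0,0],
  [0,0,0,0,0,0],
])

```text
time_s: 21.5
tcp_pos: [587.4, 269.7, 86.5]
orientation: [-1.282, -1.089, 1.089]
force: [1.4, 0.4, 0.0]
width: -0.002
```

Request:
move_arm([
  [-0.0003,-0.002,0,0,0,0],
  [-0.0003,-0.002,0,0,0,0],
  [0,0,0,0,0,0],
])

```text
time_s: 21.8
tcp_pos: [586.7, 266.6, 86.4]
orientation: [-1.281, -1.09, 1.09]
force: [0.4, -0.2, -0.6]
width: -0.0
```

Request:
move_arm([
  [-0.0003,-0.002,0,0,0,0],
  [0,0,0,0,0,0],
])

```text
time_s: 22.0
tcp_pos: [586.3, 264.7, 86.3]
orientation: [-1.281, -1.09, 1.09]
force: [0.0, -0.2, 0.3]
width: 0.001
```

Request:
move_arm([
  [-0.0003,-0.002,0,0,0,0],
  [0,0,0,0,0,0],
])

```text
time_s: 22.2
tcp_pos: [586.0, 263.8, 86.4]
orientation: [-1.28, -1.091, 1.089]
force: [1.1, 2.1, -1.7]
width: -0.003
```

Request:
move_arm([
  [-0.0003,-0.002,0,0,0,0],
  [0,0,0,0,0,0],
])

```text
time_s: 22.4
tcp_pos: [585.7, 261.6, 86.4]
orientation: [-1.28, -1.091, 1.089]
force: [1.7, 3.2, -1.6]
width: 0.001
```

Request:
move_arm([
  [-0.0003,-0.002,0,0,0,0],
  [0,0,0,0,0,0],
])

```text
time_s: 22.6
tcp_pos: [585.3, 259.0, 86.4]
orientation: [-1.281, -1.09, 1.09]
force: [0.4, 3.6, -1.8]
width: 0.001
```

Request:
move_arm([
  [-0.0002,-0.0015,0,0,0,0],
  [0,0,0,0,0,0],
])

```text
time_s: 22.8
tcp_pos: [585.0, 257.3, 86.4]
orientation: [-1.281, -1.09, 1.09]
force: [0.2, 2.1, -0.8]
width: 0.003
```

```bash
python3 - <<'E'
from h import *
c,st=show('w18')
E
```

```text
t 22.8 w 0.29 tcp [584.98 257.28  86.36] F [ 0.18  2.15 -0.84] M [ 0.593 -0.084 -0.014] yaw 80.79 down [-4.e-04 -1.e-04 -1.e+00]
```

View pics/w18c.png

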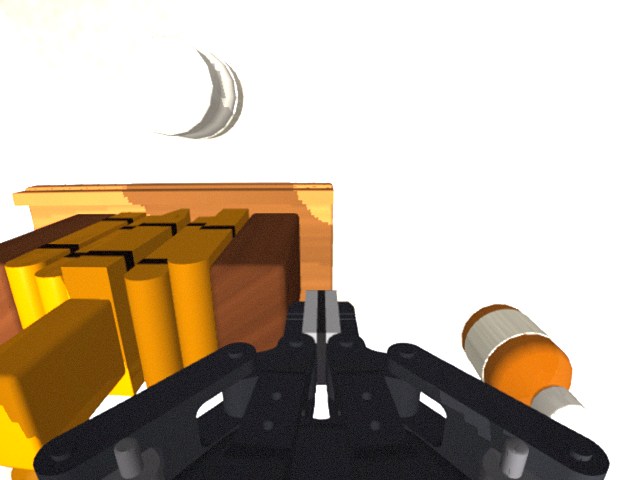

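Pushing the sliding block back at about 3 N straightens panels 3 and 4; a small gap remains between the board and panel 3. I'll continue in fine steps.

Request:
move_arm([
  [-0.0002,-0.001,0,0,0,0],
  [0,0,0,0,0,0],
])

```text
time_s: 23.05
tcp_pos: [584.9, 256.4, 86.4]
orientation: [-1.281, -1.09, 1.09]
force: [-0.7, 3.3, -0.9]
width: -0.001
```

Request:
move_arm([
  [-0.0002,-0.001,0,0,0,0],
  [0,0,0,0,0,0],
])

```text
time_s: 23.25
tcp_pos: [584.8, 255.8, 86.4]
orientation: [-1.28, -1.091, 1.09]
force: [-0.2, 4.7, -1.4]
width: -0.0
```

```bash
python3 - <<'E'
from h import *
c,st=show('w19')
a=cv2.resize(c['frame'][180:400,0:310,::-1],None,fx=2.5,fy=2.5,interpolation=cv2.INTER_CUBIC); cv2.imwrite('pics/w19z.png',np.clip(a*2.,0,255).astype(np.uint8))
E
```

```text
t 23.25 w -0.03 tcp [584.78 255.81  86.39] F [-0.21  4.67 -1.39] M [ 0.839 -0.069 -0.008] yaw 80.81 down [ 2.e-04  6.e-04 -1.e+00]
```

View pics/w19z.png

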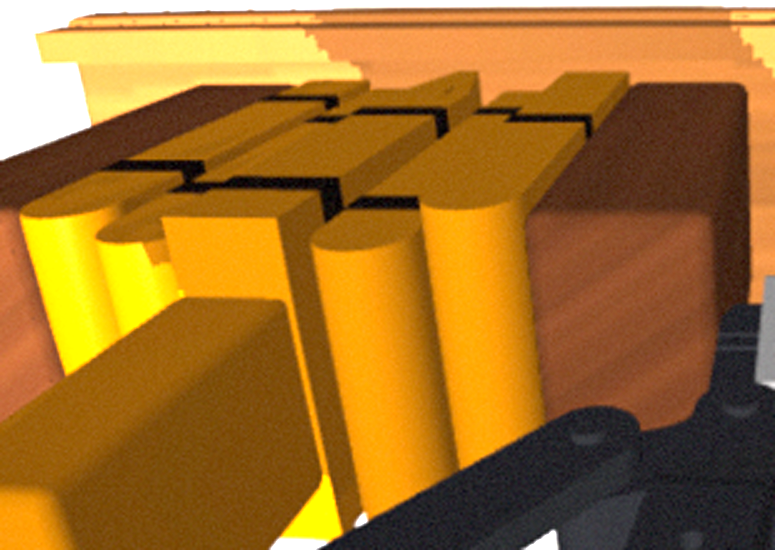

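Request:
move_arm([
  [-0.0001,-0.0007,0,0,0,0],
  [0,0,0,0,0,0],
])

```text
time_s: 23.5
tcp_pos: [584.8, 255.7, 86.4]
orientation: [-1.28, -1.091, 1.089]
force: [0.8, 5.0, -1.9]
width: -0.003
```

Request:
move_arm([
  [0.001,0.008,0,0,0,0],
  [0.001,0.01,0.01,0,0,0],
  [0,0,0.035,0,0,0],
  [0,0,0.04,0,0,0],
  [-0.002,-0.01,0.04,0,0,0],
  [-0.005,-0.03,0.02,0,0,0],
  [-0.005,-0.03,0,0,0,0],
  [-0.004,-0.03,0,0,0,0],
  [0,0,0,0,0,0],
  [0,0,0,0,0,0],
], jaw=0.085)

```text
time_s: 24.5
tcp_pos: [571.0, 171.5, 232.2]
orientation: [-1.283, -1.088, 1.088]
force: [-0.1, 0.8, 0.1]
width: 0.99
```

```bash
python3 - <<'E'
from h import *
c,st=show('w20'); cs,_=snap('side','s20')
a=cv2.resize(c['frame'][130:330,180:460,::-1],None,fx=2.8,fy=2.8,interpolation=cv2.INTER_CUBIC); cv2.imwrite('pics/w20z.png',np.clip(a*2.,0,255).astype(np.uint8))
a=cv2.resize(cs['frame'][220:370,240:390,::-1],None,fx=3.9,fy=3.9,interpolation=cv2.INTER_CUBIC); cv2.imwrite('pics/s20z.png',np.clip(a*1.8,0,255).astype(np.uint8))
E
```

```text
t 24.5 w 84.53 tcp [570.99 171.49 232.19] F [-0.12  0.84  0.1 ] M [-0.001  0.048  0.004] yaw 80.66 down [ 6.e-04 -4.e-04 -1.e+00]
```

View pics/w20z.png

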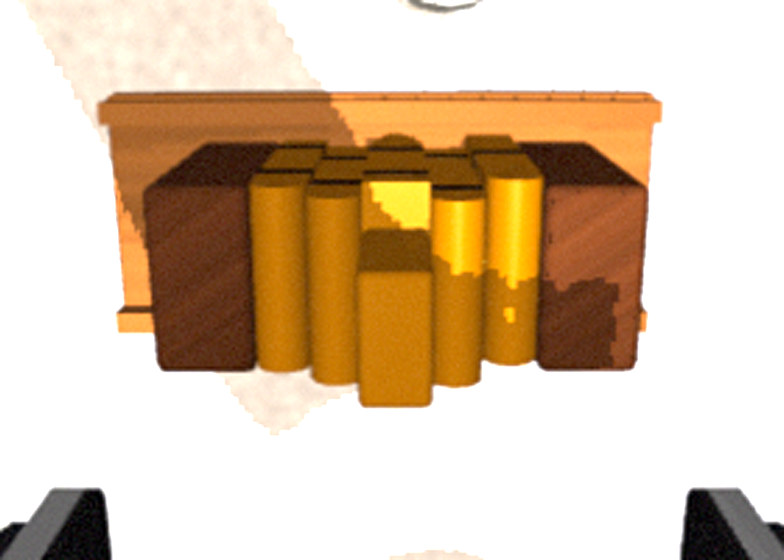

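View pics/s20z.png

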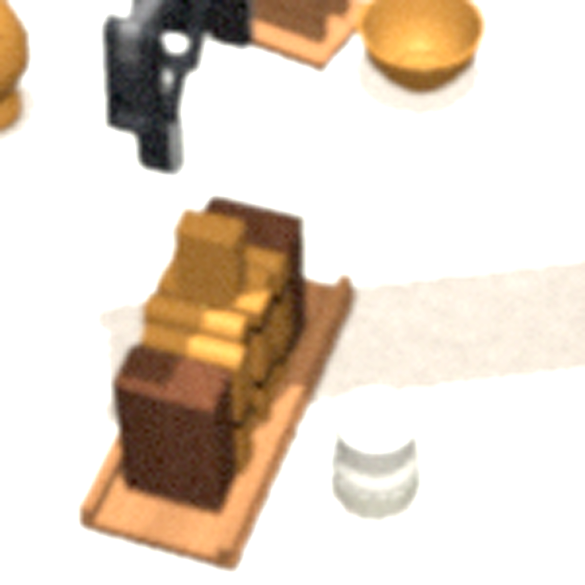

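```bash
python3 - <<'E'
from h import *
c,st=load('w20')
ey=np.array([np.cos(np.radians(80.8)),np.sin(np.radians(80.8)),0]);o=np.array([569.4,165.3,0])
f=lambda p,z: plane(c,np.array(p,float)/2.8+np.array([180,130])-.32,z,st)
g=lambda p,z:((f(p,z)-o)@ey).round(1)
H=f([(358,271),(432,271),(432,404),(359,404)],159);print('handle',H.round(1),H.mean(0),((H-o)@ey).round(1), np.degrees(np.arctan2(*(H[2]-H[1])[1::-1])))
print('blade top edges near (z112)',g([(361,181),(431,181)],112))
print('blocks L',g([(147,185),(250,185),(158,368),(256,368)],104),'R',g([(541,185),(645,185),(540,368),(636,368)],104))
print('crest p1..p4 near',g([(278,178),(333,188),(459,192),(513,172)],110),'far',g([(283,368),(336,380),(457,382),(511,362)],110))
E
```

```text
handle [[552.4 167.  159. ]
 [555.1 183.5 159. ]
 [587.2 178.6 159. ]
 [584.4 161.6 159. ]] [569.77785082 172.71444103 159.        ] [-1.  15.7 16.  -1.2] -8.700594431763218
blade top edges near (z112) [-1.7 17. ]
blocks L [-61.4 -32.8 -62.4 -33.5] R [47.7 76.7 49.7 77.9]
crest p1..p4 near [-24.2  -9.4  24.7  39.1] far [-24.8  -9.7  25.   40.3]
```

Request:
move_arm([
  [-0.001,0,0,0,0,0],
  [0,0,0,0,0,0],
  [0,0,0,0,0,0],
  [0,0,0,0,0,0],
  [0,0,0,0,0,0],
  [0,0,-0.015,0,0,0],
  [0,0,-0.02,0,0,0],
  [0,0,-0.02,0,0,0],
  [0,0,-0.01,0,0,0],
  [0,0,-0.004,0,0,0],
  [0,0,0,0,0,0],
  [0,0,0,0,0,0],
], jaw=0.0)

```text
time_s: 25.8
tcp_pos: [570.3, 172.9, 163.1]
orientation: [-1.281, -1.091, 1.089]
force: [-0.3, -0.0, 0.0]
width: -0.003
```

Request:
move_arm([
  [0,0,-0.0015,0,0,0],
  [0,0,0,0,0,0],
])

```text
time_s: 26.0
tcp_pos: [570.0, 172.9, 161.4]
orientation: [-1.281, -1.091, 1.089]
force: [-0.2, -0.2, -0.6]
width: -0.001
```

Request:
move_arm([
  [0,0,-0.001,0,0,0],
  [0,0,0,0,0,0],
])

```text
time_s: 26.2
tcp_pos: [569.7, 172.8, 159.9]
orientation: [-1.281, -1.09, 1.09]
force: [-0.0, 0.3, -0.9]
width: 0.001
```

Request:
move_arm([
  [0,0,-0.001,0,0,0],
  [0,0,0,0,0,0],
])

```text
time_s: 26.4
tcp_pos: [569.9, 172.9, 159.2]
orientation: [-1.281, -1.091, 1.089]
force: [-0.5, 0.7, 2.3]
width: -0.002
```

Request:
move_arm([
  [0,0,-0.001,0,0,0],
  [0,0,0,0,0,0],
])

```text
time_s: 26.6
tcp_pos: [570.3, 173.1, 159.1]
orientation: [-1.281, -1.092, 1.089]
force: [-0.7, -0.1, 6.2]
width: -0.003
```

Request:
move_arm([
  [0,0,-0.001,0,0,0],
  [0,0,0,0,0,0],
])

```text
time_s: 26.8
tcp_pos: [570.6, 173.1, 159.1]
orientation: [-1.281, -1.092, 1.088]
force: [-2.7, -0.9, 9.8]
width: 0.002
```

Request:
move_arm([
  [0,0,0.003,0,0,0],
  [0,0,0.01,0,0,0],
  [0,0,0.025,0,0,0],
  [0,0,0.03,0,0,0],
  [0,0,0.03,0,0,0],
  [0,0,0.01,0,0,0],
  [0,0,0,0,0,0],
  [0,0,0,0,0,0],
  [0,0,0,0,0,0],
], jaw=0.0)

```text
time_s: 27.7
tcp_pos: [568.8, 172.6, 262.9]
orientation: [-1.28, -1.087, 1.092]
force: [0.1, -0.0, -0.3]
width: 0.001
```

```bash
python3 - <<'E'
from h import *
c,st=show('w21'); cs,_=snap('side','s21')
a=cv2.resize(cs['frame'][220:370,240:390,::-1],None,fx=3.9,fy=3.9,interpolation=cv2.INTER_CUBIC); cv2.imwrite('pics/s21z.png',np.clip(a*1.8,0,255).astype(np.uint8))
E
```

```text
t 27.7 w 0.06 tcp [568.78 172.58 262.87] F [ 0.12 -0.   -0.29] M [-0.003  0.003  0.018] yaw 80.8 down [-0.003  -0.0012 -1.    ]
```

View pics/w21c.png

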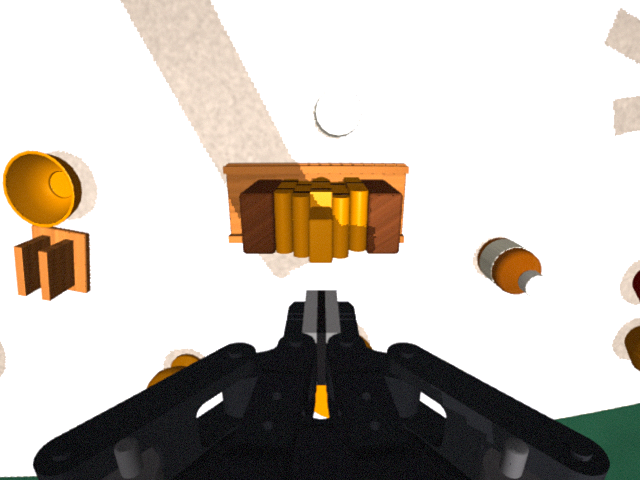

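View pics/s21z.png

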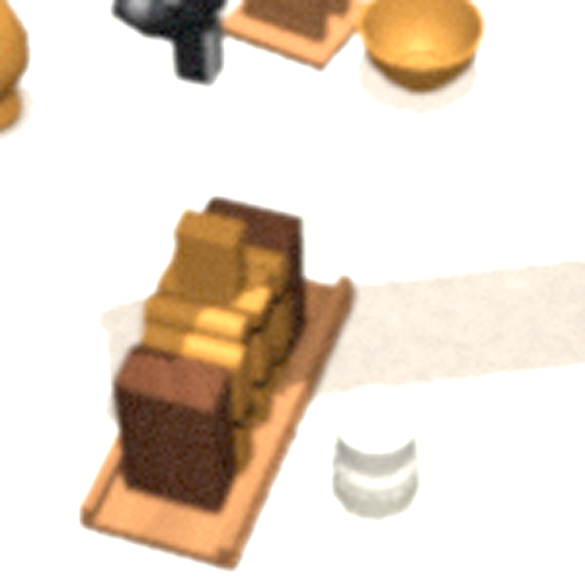

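All upright, with two panels on each side of the board, and the robot is clear. Handing in.

```bash
python3 - <<'E'
from h import *
print(env.get_state()['joint_vel']); print(env.hand_in())
E
```

```text
[-0.00267974 -0.00186148  0.00177004 -0.00809102  0.00043487  0.00113308
  0.00184323]
the job is handed in; nothing more can be done
None
```

The board is in the middle of the row, fully home on the tray floor, upright, with two panels on each side. I handed in at about 28 s, with the gripper clear of everything.

- **Which block slides:** with the foot between panels 2 and 3, the force on the board and the pictures agreed. The +y block moved with the board while the −y block stayed put, so −y is the fast one.
- **Insertion:** I worked the board down while shifting it about 8 mm sideways. The readings taken after each step never exceeded about 5 N sideways or about 10 N of floor contact at the end.
- **What went wrong on the way:** my sideways lead pushed the sliding block about 6–7 mm too far, and panels 3 and 4 leaned several degrees towards +y. After letting go, I pushed the block back from outside with the shut fingers (3–5 N) until the row closed and they stood up again.
- **Last checks:**
  - With the shut fingers on the handle top, contact came at 159.1 mm against 159 expected, and it held firm at about 10 N.
  - The board's tilt measured about 0.3°, and its yaw was within about 1° of the row.
  - The space between the end blocks measured 81.5–83 mm, against 82 mm of panels and board.
  - All four panels look upright in both the wrist and side views, and no bystander in view in the last pictures looks moved. I did not measure the bystanders again.
- **Disagreement:** the wrist camera read about 1.3 mm off sideways against the gripped board; I corrected for this.

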